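Set out quartz blanks on a levelled coating board and scan the batch label

ROBOT

A 6-joint arm with a two-finger parallel gripper is mounted at the origin on the work surface. World frame = base frame: x ahead of the robot, y to its left, z up, the work surface at z = 0. Lengths are in m, angles in rad, forces in N, time in s.
With the tool pointing down it reaches from about 0.25 to 0.725 m from the base axis. Payload 4 kg.
Tool frame: the origin (TCP) lies at the very end of the fingers, on their centre line; the grasp point (between the pads) lies 19 mm behind it; z points along the fingers, y is the line along which they close (so a half turn about z gives the same grasp; the last joint's range is limited). The gripper opens to 85 mm and grips with 20 to 120 N. Pads are 22 mm wide; open, the fingers measure 114 mm over their backs; the gripper's body (76 mm by 85 mm) begins 54 mm behind the grasp point. The pads swing forward as they close: fully open they stand 13 mm farther back than shut.
Start: joints at [-1.308, 0.241, 0.005, 1.335, 0, 1.571], TCP at [0.13, -0.483, 0.231] pointing down, gripper open.
Joint ranges: [-2.72, 2.72], [-1.05, 1.87], [-1.09, 1.28], [-1.99, 2.15], [-1.42, 1.44], [-3.14, 3.14]. Speed limits (rad/s): [2.79, 2.79, 3.14, 3.14, 3.14, 3.14].

INTERFACE

Orientations are given as a unit quaternion [x, y, z, w].
In Python, from workcell import telemetry, vision, workorder gives the robot as it stands.
- The arm moves only by the shell command python3 -m inch 'ROWS'. ROWS is JSON, a list of rows, each a list of 3 entries, a list of its own where there are three numbers: the turn, a rotation vector about the tool's x, y, z scaled (see below), then the shift along the tool's x, y, z scaled (see below), then the closure, from -1 (fully open) to 1 (shut). A call has 1 to 10 rows; each row shifts and turns the commanded pose from where the row before left it, along the tool's axes as they then stand; what a row does not reach is not made up. The controller multiplies each number of a shift by 0.3 m and each number of a turn by 360 degrees. A row lasts 1/12 s, in which the tool goes at most 41.7 mm and 7.16 degrees, less where a joint would pass 70% of its speed; a pose out of reach is approached as far as the arm can. A call with a number of a shift or a turn outside -1 to 1 is refused whole. A call with a gripper value outside its range is refused whole. The fingers move at their own pace and stop on an object; the grip force is fixed at half the most. Time passes only in rows, so rows that do not move let the fingers close. It gives the time, the measured TCP pose, the force, the opening and the grip force at its end, in the units of the state.
- telemetry.get_obs(): the state, without advancing time (a new reading comes with each control period).
- vision.camera(name): name is "scene" or "side" or "wrist"; returns a dict with "img" (420x560x3 uint8, red, green, blue), "fov_y" (degrees; the focal length in pixels is half the picture's height over the tangent of half this angle, whatever the lens; pixels are square), "cx", "cy" (the principal point, pixels), "D" ([k1, k2, p1, p2, k3] as OpenCV has them; the pictures are not rectified), "pose" (4x4, takes a point from camera to world coordinates). Camera axes: x right, y up, looking along -z (the intrinsics and any distortion apply to the point x, -y, -z); pixel columns grow to the right and rows downward; lengths in m; the calibration is good to about 2 mm. A picture is of the moment at which its call begins. There is no depth.
- workorder.job_done(): hands the job in; it is judged then, once.
The state is a dict: "clock": time; "joint_pos": joint angles; "joint_vel": joint speeds; "tau": joint torques, N m; "eef_pos": TCP position; "tool_rot": TCP orientation; "ft_force": force on the tool from outside, world axes, zero at the start; "ft_torque": the same for the moment, N m; "grip_width": finger opening in m; "grasp_force": force on a finger pad.
Only numpy, scipy, OpenCV 4.12 (cv2) and the standard library are available. Lean on these libraries where they do the work, as an engineer would, in place of code of your own. Each camera call takes 0.05 s, during which the arm holds its last target. There are 200 camera calls.

TASK

Get the blanks ready for coating. First level the empty board with its two thumbscrews, until both bubbles rest between their lines; then lift the black blanks one at a time, off the stack and any lying apart, and lay each one flat, green inlay up, inside a blue outline of its own on the board. With all of them laid, take the hand scanner and hold its beam steadily on the barcode label of the clear case for a second, then put the scanner back in its dock the way it lay; leave the board level and the other things on the bench alone.

Things in the scene. Friction and masses are not known exactly. Their poses are not given: they have to be found in the camera images.
- pitch (a joint): tilt of the levelling board along its length, rad: 0 is level, positive = its far (+x) side is low. It follows the far left thumbscrew alone: each radian that one is turned clockwise, seen from above, lowers this value by 0.00749 (right-hand screw, 8 mm lead; clockwise lifts the far side), counter-clockwise raises it as much
- bubble_pitch (a joint): white bubble (13 mm) of the yellow-green tube level on the left edge of the board, between the far left thumbscrew and the pivot, m along the board from its middle, far positive: 0 is level; it drifts to the high side, -0.4 x pitch. Two black lines mark the middle; with the bubble between them pitch is within about 0.006
- bubble_roll (a joint): white bubble of the like tube level set flush in the middle of the board, across it, m, left positive: 0 is level; 0.4 x roll
- roll (a joint): tilt of the board across its width, rad: 0 is level, positive = its right (-y) side is low. It follows the near right thumbscrew alone: each radian clockwise lowers this value by 0.00455 (lifts the right side), counter-clockwise raises it as much.
- knob_far_grip (a point): centre of the far left thumbscrew's round black head (38 mm diameter, 22 mm tall, white index line on top, under it an 18 mm wide brass collar and a 10 mm steel screw, its underside 22 mm above the board): the point to grip, on the axis, 11 mm above the head's underside. The screw stays where it is left (friction 0.05 N m)
- knob_near_grip (a point): the same point of the near right thumbscrew's head
- place_1 (a point): centre of a blue outlined rectangle (108 x 68 mm, long side along x) on the levelling board's top, far left; z out of the board. The board is an aluminium plate 230 x 200 mm, its top 50 mm above the table, with corner ears for the two thumbscrews and the pivot; places are 110 mm apart both ways
- place_2 (a point): centre of a blue outlined rectangle (108 x 68 mm, long side along x) on the levelling board's top, far right; z out of the board. The board is an aluminium plate 230 x 200 mm, its top 50 mm above the table, with corner ears for the two thumbscrews and the pivot; places are 110 mm apart both ways
- place_3 (a point): centre of a blue outlined rectangle (108 x 68 mm, long side along x) on the levelling board's top, near left; z out of the board. The board is an aluminium plate 230 x 200 mm, its top 50 mm above the table, with corner ears for the two thumbscrews and the pivot; places are 110 mm apart both ways
- place_4 (a point): centre of a blue outlined rectangle (108 x 68 mm, long side along x) on the levelling board's top, near right; z out of the board. The board is an aluminium plate 230 x 200 mm, its top 50 mm above the table, with corner ears for the two thumbscrews and the pivot; places are 110 mm apart both ways
- blank_1: black quartz blank 90 x 50 x 12 mm, 90 to 160 g, with a flush pale green inlay on its top; origin at the centre of its underside, x along its 90 mm length, z up. All are alike; two or three start in one loose stack on the mat, one may lie apart; None if absent
- blank_2: black quartz blank 90 x 50 x 12 mm, 90 to 160 g, with a flush pale green inlay on its top; origin at the centre of its underside, x along its 90 mm length, z up. All are alike; two or three start in one loose stack on the mat, one may lie apart; None if absent
- blank_3: black quartz blank 90 x 50 x 12 mm, 90 to 160 g, with a flush pale green inlay on its top; origin at the centre of its underside, x along its 90 mm length, z up. All are alike; two or three start in one loose stack on the mat, one may lie apart; None if absent
- blank_4: black quartz blank 90 x 50 x 12 mm, 90 to 160 g, with a flush pale green inlay on its top; origin at the centre of its underside, x along its 90 mm length, z up. All are alike; two or three start in one loose stack on the mat, one may lie apart; None if absent
- scanner: hand scanner in its dock, dark with orange trim, 190 x 62 x 44 mm, 190 g; origin at the centre of its underside, x forward to its head, z up. Handle 32 mm wide, free to grip from x = -60 to 30 mm, 16 to 42 mm above the underside; mass centre near x = 0. Head from x = 33 to 91 mm, 62 mm wide; butt from x = -93 to -63 mm, 44 mm wide. Beam always on
- scan_window: the scanner's red window, fixed at (85.5, 0, 10) mm in the scanner's frame; its z axis is the beam: forward (+x of the scanner) and 50 degrees down when the scanner lies level; its y axis is the scanner's y. It reads a label whose centre is 50 to 120 mm along the beam and within 15 mm of the beam's middle both ways
- dock_seat (a point): centre of the flat top, 10 mm above the table, of the grey desk dock (200 x 80 mm), where the scanner's origin belongs; x points as the scanner's head should. Two cheeks, 12 mm above this top, stand beside the head, from x = 38 to 93 mm and 78 mm apart inside
- label (a point): centre of the barcode label on the top face of the clear bluish plastic case (120 x 90 x 28 mm, 220 g, loose on the mat; x along its 120 mm); z up, 28 mm above the table
- resin: amber resin bottle, 56 mm across, 130 mm tall, bystander
- bead_dish: white dish of green beads, 100 mm across, 20 mm tall, bystander
- uv_torch: UV torch lying on its clip, 120 mm long, bystander
- tape: roll of yellow tape, 80 mm across, 24 mm tall, bystander
Things that resemble listed ones, but are neither listed nor needed, are in the scene too. What is shaped like the blank_3 but brown or pink is not meant.

How it is judged:
On the way, in this order (a step that is already met when the one before it is completed fails the run):
1. the board is level: both tilts within 0.0065 rad (value of joint pitch between -0.0065 and 0.0065 rad and value of joint roll between -0.0065 and 0.0065 rad), for 0.5 s.
2. every blank lies flat in a place of its own on the level board (all of step 1 and ((horizontal distance between blank_1 and place_1 below 0.015 m and angle between the x axis of blank_1 and the x axis of place_1, either way round below 0.3 rad and angle between the z axis of blank_1 and the z axis of place_1, either way round below 0.05 rad and z of blank_1 in the frame of place_1 between -0.004 and 0.004 m) or (horizontal distance between blank_1 and place_2 below 0.015 m and angle between the x axis of blank_1 and the x axis of place_2, either way round below 0.3 rad and angle between the z axis of blank_1 and the z axis of place_2, either way round below 0.05 rad and z of blank_1 in the frame of place_2 between -0.004 and 0.004 m) or (horizontal distance between blank_1 and place_3 below 0.015 m and angle between the x axis of blank_1 and the x axis of place_3, either way round below 0.3 rad and angle between the z axis of blank_1 and the z axis of place_3, either way round below 0.05 rad and z of blank_1 in the frame of place_3 between -0.004 and 0.004 m) or (horizontal distance between blank_1 and place_4 below 0.015 m and angle between the x axis of blank_1 and the x axis of place_4, either way round below 0.3 rad and angle between the z axis of blank_1 and the z axis of place_4, either way round below 0.05 rad and z of blank_1 in the frame of place_4 between -0.004 and 0.004 m)) and ((horizontal distance between blank_2 and place_1 below 0.015 m and angle between the x axis of blank_2 and the x axis of place_1, either way round below 0.3 rad and angle between the z axis of blank_2 and the z axis of place_1, either way round below 0.05 rad and z of blank_2 in the frame of place_1 between -0.004 and 0.004 m) or (horizontal distance between blank_2 and place_2 below 0.015 m and angle between the x axis of blank_2 and the x axis of place_2, either way round below 0.3 rad and angle between the z axis of blank_2 and the z axis of place_2, either way round below 0.05 rad and z of blank_2 in the frame of place_2 between -0.004 and 0.004 m) or (horizontal distance between blank_2 and place_3 below 0.015 m and angle between the x axis of blank_2 and the x axis of place_3, either way round below 0.3 rad and angle between the z axis of blank_2 and the z axis of place_3, either way round below 0.05 rad and z of blank_2 in the frame of place_3 between -0.004 and 0.004 m) or (horizontal distance between blank_2 and place_4 below 0.015 m and angle between the x axis of blank_2 and the x axis of place_4, either way round below 0.3 rad and angle between the z axis of blank_2 and the z axis of place_4, either way round below 0.05 rad and z of blank_2 in the frame of place_4 between -0.004 and 0.004 m)) and ((horizontal distance between blank_3 and place_1 below 0.015 m and angle between the x axis of blank_3 and the x axis of place_1, either way round below 0.3 rad and angle between the z axis of blank_3 and the z axis of place_1, either way round below 0.05 rad and z of blank_3 in the frame of place_1 between -0.004 and 0.004 m) or (horizontal distance between blank_3 and place_2 below 0.015 m and angle between the x axis of blank_3 and the x axis of place_2, either way round below 0.3 rad and angle between the z axis of blank_3 and the z axis of place_2, either way round below 0.05 rad and z of blank_3 in the frame of place_2 between -0.004 and 0.004 m) or (horizontal distance between blank_3 and place_3 below 0.015 m and angle between the x axis of blank_3 and the x axis of place_3, either way round below 0.3 rad and angle between the z axis of blank_3 and the z axis of place_3, either way round below 0.05 rad and z of blank_3 in the frame of place_3 between -0.004 and 0.004 m) or (horizontal distance between blank_3 and place_4 below 0.015 m and angle between the x axis of blank_3 and the x axis of place_4, either way round below 0.3 rad and angle between the z axis of blank_3 and the z axis of place_4, either way round below 0.05 rad and z of blank_3 in the frame of place_4 between -0.004 and 0.004 m)) and ((horizontal distance between blank_4 and place_1 below 0.015 m and angle between the x axis of blank_4 and the x axis of place_1, either way round below 0.3 rad and angle between the z axis of blank_4 and the z axis of place_1, either way round below 0.05 rad and z of blank_4 in the frame of place_1 between -0.004 and 0.004 m) or (horizontal distance between blank_4 and place_2 below 0.015 m and angle between the x axis of blank_4 and the x axis of place_2, either way round below 0.3 rad and angle between the z axis of blank_4 and the z axis of place_2, either way round below 0.05 rad and z of blank_4 in the frame of place_2 between -0.004 and 0.004 m) or (horizontal distance between blank_4 and place_3 below 0.015 m and angle between the x axis of blank_4 and the x axis of place_3, either way round below 0.3 rad and angle between the z axis of blank_4 and the z axis of place_3, either way round below 0.05 rad and z of blank_4 in the frame of place_3 between -0.004 and 0.004 m) or (horizontal distance between blank_4 and place_4 below 0.015 m and angle between the x axis of blank_4 and the x axis of place_4, either way round below 0.3 rad and angle between the z axis of blank_4 and the z axis of place_4, either way round below 0.05 rad and z of blank_4 in the frame of place_4 between -0.004 and 0.004 m))), for 0.3 s.
3. the scanner is held still, its beam on the label, 50 to 120 mm away (x of label in the frame of scan_window between -0.015 and 0.015 m and y of label in the frame of scan_window between -0.015 and 0.015 m and z of label in the frame of scan_window between 0.05 and 0.12 m and linear speed of scanner below 0.02 m/s and angular speed of scanner below 0.15 rad/s), for 0.8 s.
At the end, for the whole second after the job is handed in: every blank lies flat on the board within 15 mm and 0.3 rad of a place, one to a place; both tilts are within 0.0065 rad; the scanner lies upright in its dock within 20 mm and 0.25 rad of the seat, all at rest (all of step 2 and horizontal distance between scanner and dock_seat below 0.02 m and angle between scanner's own z axis and vertical below 0.12 rad and angle between the x axis of scanner and the x axis of dock_seat, either way round below 0.25 rad and linear speed of each of scanner, blank_1, blank_2, blank_3, blank_4 below 0.02 m/s and x of scan_window in the frame of dock_seat above 0.05 m and z of scanner in the frame of dock_seat between -0.004 and 0.005 m); the robot touches nothing.
It fails at once if a bystander (resin bottle, bead dish, torch, tape) is moved more than 30 mm (distance of any of resin, bead_dish, uv_torch, tape from where it was at the start of the episode above 0.03 m).
Of blank_3, blank_4 only 1 to 2 are there at a start; the rules pass over those that are not, and their reading is None.
At some moment in a run one of blank_1, blank_2, blank_3, blank_4, case may be knocked a few centimetres aside while the robot is not near it.
Once in a run the grip may slacken for a moment while it holds something.
It also fails if it takes over 208 s, if anything falls off the work surface, if the arm or the gripper's body presses on something with over 40 N, if the wrist force passes 120 N, or if a joint passes its speed limit or range.

## Working session

There is one attempt and no reset: what is moved stays moved. The work goes in short steps, Python scripts to look and compute and a shell command to move; the robot and the scene stay as the last step left them, time stands still between calls to the robot, and variables do not carry over. Pictures are saved under pics/ and viewed, at most 14 in all, crops included, and the job is handed in when it is done.

```bash
mkdir -p pics; ls
cat > h.py <<'E'
import numpy as np,cv2
from scipy.spatial.transform import Rotation as R
from workcell import telemetry,vision,workorder
def cam(n,save=None):
    c=vision.camera(n)
    if save: cv2.imwrite(f'pics/{save}.png',c['img'][:,:,::-1])
    h=c['img'].shape[0]; f=h/2/np.tan(np.radians(c['fov_y'])/2)
    c['K']=np.array([[f,0,c['cx']],[0,f,c['cy']],[0,0,1.]]); c['D']=np.array(c['D'],float); c['pose']=np.array(c['pose'])
    return c
def ray(c,uv):
    p=cv2.undistortPoints(np.array(uv,float).reshape(-1,1,2),c['K'],c['D']).reshape(-1,2)
    d=np.c_[p[:,0],-p[:,1],-np.ones(len(p))]@c['pose'][:3,:3].T
    return c['pose'][:3,3],d
def onz(c,uv,z):
    o,d=ray(c,uv); z=np.broadcast_to(z,len(d))
    return o+d*((z-o[2])/d[:,2])[:,None]
def proj(c,P):
    q=(np.array(P,float).reshape(-1,3)-c['pose'][:3,3])@c['pose'][:3,:3]
    q=q*[1,-1,-1]
    return cv2.projectPoints(q,np.zeros(3),np.zeros(3),c['K'],c['D'])[0].reshape(-1,2)
def saveload(c,n): np.savez(f'{n}.npz',**{k:c[k] for k in('img','K','D','pose')})
def load(n): return dict(np.load(f'{n}.npz'))
E
python3 - <<'E'
from h import *
np.set_printoptions(precision=4,suppress=True)
o=telemetry.get_obs(); print(o)
for n in('scene','side','wrist'):
    c=cam(n,n+'0'); saveload(c,n+'0'); print(n,c['pose'],c['K'][0,0],c['D'])
E
```

```text
pics
{'clock': 0.0, 'joint_pos': array([-1.308 ,  0.2414,  0.0037,  1.3352,  0.    ,  1.5708]), 'joint_vel': array([-0.0011, -0.0006, -0.0001,  0.0007, -0.0006, -0.0001]), 'tau': array([  0.0004, -37.2317,  25.2409,   0.0168,   0.    ,   0.    ]), 'eef_pos': array([ 0.1297, -0.4822,  0.2304]), 'tool_rot': array([ 0.9914,  0.131 , -0.0001, -0.001 ]), 'ft_force': array([-0.1816, -0.251 , -0.053 ]), 'ft_torque': array([-0.022 , -0.0344,  0.0723]), 'grasp_force': 0.0, 'grip_width': 0.08540846116073111}
scene [[ 0.5677 -0.6261  0.5345  1.3999]
 [ 0.8231  0.4183 -0.3842 -0.5972]
 [ 0.017   0.6581  0.7528  1.3063]
 [ 0.      0.      0.      1.    ]] 487.2618163951864 [-0.1533  0.      0.      0.      0.    ]
side [[-0.9965  0.0727 -0.0412  0.4502]
 [-0.0824 -0.7733  0.6286  1.0929]
 [ 0.0138  0.6298  0.7766  1.3699]
 [ 0.      0.      0.      1.    ]] 479.0815703353078 [-0.0269  0.      0.      0.      0.    ]
wrist [[ 0.2584  0.9202  0.2941  0.2031]
 [-0.966   0.2469  0.0764 -0.4633]
 [-0.0023 -0.3039  0.9527  0.3731]
 [ 0.      0.      0.      1.    ]] 346.4297123546226 [-0.073  0.     0.     0.     0.   ]
```

View pics/scene0.png

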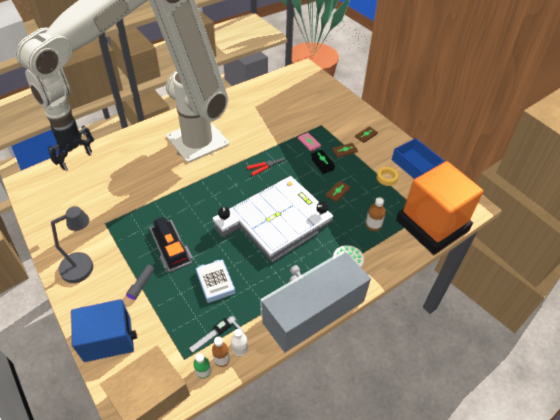

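View pics/side0.png

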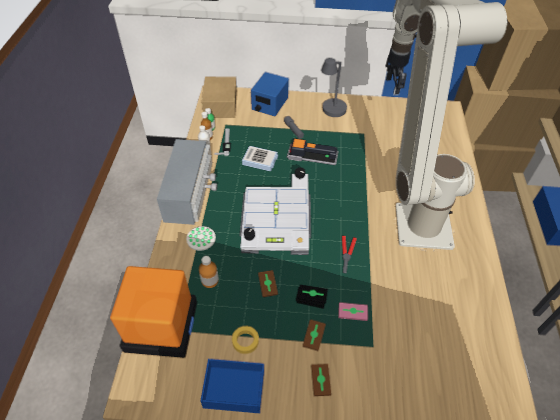

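Scene shows: the board at (280,218), black stack at (322,160), brown plates at (345,150), (367,133), (338,190), a pink one at (310,142). Scanner dock is at (170,243) and the case at (215,280). In the side view the stack is at (312,296). Next I crop the candidates and the levels.

Run:
```python
from h import *
s=load('side0')['img'];c=load('scene0')['img']
z=lambda i,x,y,w,h:cv2.resize(i[y:y+h,x:x+w],(400,300),interpolation=cv2.INTER_CUBIC)
m=np.vstack([np.hstack([z(s,270,270,88,66),z(c,285,125,88,66)]),np.hstack([z(s,225,160,112,84),z(c,208,170,132,99)])])
cv2.imwrite('pics/m1.png',m[:,:,::-1])
```

```text
(no output)
```

View pics/m1.png

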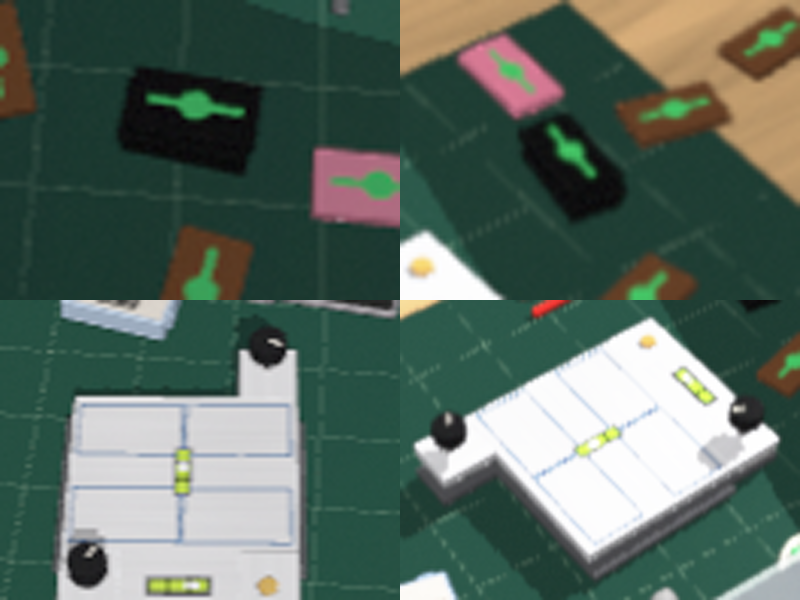

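The top crops show the black stack with its green inlay, with the brown and pink plates rejected. The bottom crops show the knob heads at side (249,234) and (300,173). The pitch bubble sits toward the near end. Triangulating.

```bash
cat >> h.py <<'E'
def tri(cs,uvs):
    A=np.zeros((3,3));b=np.zeros(3)
    L=[]
    for c,uv in zip(cs,uvs):
        o,d=ray(c,[uv]);d=d[0]/np.linalg.norm(d[0]);M=np.eye(3)-np.outer(d,d);A+=M;b+=M@o;L.append((o,M))
    p=np.linalg.solve(A,b);return p,max(np.linalg.norm(M@(p-o)) for o,M in L)
E
python3 - <<'E'
from h import *
np.set_printoptions(precision=4,suppress=True)
s=load('side0');c=load('scene0')
for n,a,b in [('kfar',(249.4,234.2),(321.9,207.3)),('knear',(300,173.2),(223.8,213.2)),('stack',(312.9,292.7),(322.4,158.4))]:
    print(n,*tri([s,c],[a,b]))
# board corner, brown plates etc on side
print('brown on table?',onz(s,[(268,282),(314,334),(320,380),(353,311)],.012))
print('label',onz(s,[(261,158)],.028),onz(c,[(215,280)],.028))
print('bystanders tape,torch,bottle,dish,pliers',onz(s,[(245,340),(294,127),(208,285),(201,238),(347,250)],.02))
# blank side pixel length est: edges of stack top in side
cc=np.array([(135,68),(262,88),(247,148),(122,120)])*.22+[270,270]
print(onz(s,cc,.036),onz(s,np.array([(120,147),(246,175)])*.22+[270,270],0))
E
```

```text
kfar [0.612  0.1503 0.074 ] 0.001220218666652478
knear [ 0.4585 -0.1397  0.0824] 0.0016184305232668766
stack [0.3898 0.3299 0.0319] 0.0003501045405203332
brown on table? [[0.5368 0.2924 0.012 ]
 [0.3802 0.4605 0.012 ]
 [0.3577 0.5995 0.012 ]
 [0.2612 0.3727 0.012 ]]
label [[ 0.6189 -0.2584  0.028 ]] [[ 0.633  -0.2799  0.028 ]]
bystanders tape,torch,bottle,dish,pliers [[ 0.5851  0.5017  0.02  ]
 [ 0.5007 -0.4651  0.02  ]
 [ 0.7277  0.3259  0.02  ]
 [ 0.7847  0.1437  0.02  ]
 [ 0.2799  0.1476  0.02  ]]
[[0.4335 0.3082 0.036 ]
 [0.3441 0.3163 0.036 ]
 [0.3534 0.3641 0.036 ]
 [0.4401 0.3502 0.036 ]] [[0.4399 0.3516 0.    ]
 [0.3509 0.3656 0.    ]]
```

```bash
cat >> h.py <<'E'
def go(p,yaw=None,pos=None,q=None):
    """shift first (in current tool axes, units of .3 m), then turn about tool z (units of 360deg)"""
    o=telemetry.get_obs(); Rt=R.from_quat(o['tool_rot'] if q is None else q).as_matrix(); e=o['eef_pos'] if pos is None else np.array(pos)
    d=np.array(p)-e; u=Rt.T@d/.3
    y=np.arctan2(Rt[1,0],Rt[0,0]); n=np.linalg.norm(u)
    print('clk %.2f at'%o['clock'],e.round(4),'yaw %.3f tilt %s'%(y,Rt[:,2].round(3)),'j',o['joint_pos'].round(2),'\n shift',u.round(4),'rows>=%.2f'%(n/.139),end=' ')
    if yaw is not None:
        t=-(yaw-y)/(2*np.pi); print('turnz %.4f rows>=%.2f'%(t,abs(t)/.0198),end='')
    print()
E
python3 -c "
from h import *
go([.55,0,.25],0)"
```

```text
clk 0.15 at [ 0.1298 -0.4824  0.2306] yaw 0.263 tilt [-0.     0.001 -1.   ] j [-1.31  0.24  0.    1.34  0.    1.57] 
 shift [ 1.7704 -1.1891 -0.0627] rows>=15.35 turnz 0.0418 rows>=2.11
```

```bash
python3 -m inch '[[[0,0,0],[0.11,-0.074,-0.004],-1],[[0,0,0],[0.11,-0.074,-0.004],-1],[[0,0,0],[0.11,-0.074,-0.004],-1],[[0,0,0],[0.11,-0.074,-0.004],-1],[[0,0,0],[0.11,-0.074,-0.004],-1],[[0,0,0],[0.11,-0.074,-0.004],-1],[[0,0,0],[0.11,-0.074,-0.004],-1],[[0,0,0],[0.11,-0.074,-0.004],-1],[[0,0,0],[0.11,-0.074,-0.004],-1],[[0,0,0],[0.11,-0.074,-0.004],-1]]'
python3 -m inch '[[[0,0,0],[0.11,-0.074,-0.004],-1],[[0,0,0],[0.11,-0.074,-0.004],-1],[[0,0,0],[0.11,-0.074,-0.004],-1],[[0,0,0],[0.11,-0.074,-0.004],-1],[[0,0,0],[0.11,-0.074,-0.004],-1],[[0,0,0],[0.11,-0.074,-0.004],-1],[[0,0,0.014],[0,0,0],-1],[[0,0,0.014],[0,0,0],-1],[[0,0,0.014],[0,0,0],-1],[[0,0,0],[0,0,0],-1]]'
python3 - <<'E'
from h import *
c=cam('wrist');saveload(c,'w1')
cv2.imwrite('pics/w1.png',cv2.resize(c['img'],(800,600),interpolation=cv2.INTER_CUBIC)[:,:,::-1])
go([.55,0,.25],0)
E
```

```text
clock: 0.98
eef_pos: [0.3916, -0.1809, 0.2433]
tool_rot: [0.991, 0.131, -0.0, 0.0]
ft_force: [1.0, -1.6, -0.1]
grip_width: 0.0854
grasp_force: 0.0
clock: 1.82
eef_pos: [0.5474, -0.0022, 0.2498]
tool_rot: [1.0, 0.0, -0.001, -0.0]
ft_force: [-0.0, 0.1, 0.2]
grip_width: 0.0852
grasp_force: 0.0
clk 1.87 at [ 0.5473 -0.0024  0.25  ] yaw -0.000 tilt [-0.001 -0.    -1.   ] j [-0.    0.33  0.17  1.42 -0.    3.14] 
 shift [ 0.0089 -0.0081 -0.0001] rows>=0.09 turnz -0.0001 rows>=0.00
```

View pics/w1.png

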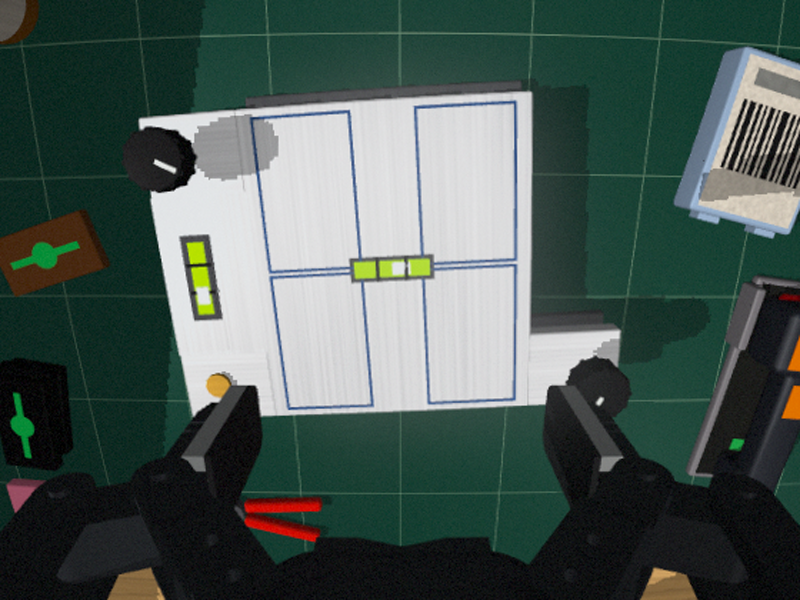

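The wrist view shows the far-left knob at about (158,158) of 800 and the near-right knob at (598,388). The pitch bubble is at (203,296) against a tube middle of (200,278), so it sits toward the near end. The roll bubble is at (399,268) against (392,269). Measuring profiles.

```bash
cat >> h.py <<'E'
def bubbles(c):
    """tubes: green mask -> minAreaRect; bubble= white inside; offset along tube in mm via known tube plane"""
    im=c['img'].astype(int); hsv=cv2.cvtColor(c['img'],cv2.COLOR_RGB2HSV)
    g=((hsv[...,0]>28)&(hsv[...,0]<48)&(hsv[...,1]>120)&(hsv[...,2]>120)).astype(np.uint8)
    g2=cv2.morphologyEx(g,cv2.MORPH_CLOSE,np.ones((17,17)))
    n,l,st,ce=cv2.connectedComponentsWithStats(g2)
    for i in range(1,n):
        if st[i,4]<120: continue
        r=cv2.minAreaRect(np.argwhere(l==i)[:,::-1].astype(np.float32))
        bx=cv2.boxPoints(r);e=[bx[1]-bx[0],bx[2]-bx[1]];a=max(e,key=np.linalg.norm);L=np.linalg.norm(a);a=a/L
        if L/min(r[1])<1.6 or L>150: continue
        ctr=np.array(r[0]); t=np.arange(-L/2-3,L/2+3,.5)
        prof=[np.array([cv2.getRectSubPix(c['img'],(1,1),tuple(map(float,ctr+a*x+np.array([-a[1],a[0]])*w)))[0,0] for w in(-2,0,2)]).mean(0) for x in t]
        prof=np.array(prof); b=prof[:,2]; w=np.clip(b-110,0,None)*(abs(t)<L/2-1)
        tb=(w*t).sum()/w.sum()
        pb=ctr+a*tb; P=onz(c,[ctr,pb,ctr-a*L/2,ctr+a*L/2],.05)
        print('tube',ctr.round(1),'len mm',(1e3*np.linalg.norm(P[3]-P[2])).round(1),'bubble dxy mm',(1e3*(P[1]-P[0])).round(1)[:2],'tube xy',P[0].round(4))
        print('  lum',[(round(float(x),1),int(v.sum()/3)) for x,v in zip(t,prof)][::4] if 0 else '')
E
python3 - <<'E'
from h import *
np.set_printoptions(suppress=True)
c=load('w1'); bubbles(c)
uv=np.array([(158,158),(598,388)])*.7   # knob heads
print('knobs top',onz(c,uv,.090))
bc=np.array([(250,118),(349,111),(415,107),(516,101),(515,261),(425,265),(424,275),(515,265),(514,399),(429,404),(362,278),(273,277),(372,405),(288,409)])*.7-.0
P=onz(c,bc,.05);print(P.round(4))
E
```

```text
tube [140.1 194.3] len mm 55.0 bubble dxy mm [-13.3  -0.5] tube xy [0.5278 0.1438 0.05  ]
  lum 
tube [274.  187.6] len mm 53.6 bubble dxy mm [ 0.3 -5.6] tube xy [0.5347 0.0046 0.05  ]
  lum 
knobs top [[ 0.61394193  0.14400805  0.09      ]
 [ 0.45958279 -0.13868833  0.09      ]]
[[ 0.6374  0.0975  0.05  ]
 [ 0.641   0.0317  0.05  ]
 [ 0.6434 -0.0115  0.05  ]
 [ 0.6476 -0.0776  0.05  ]
 [ 0.5399 -0.0835  0.05  ]
 [ 0.5369 -0.0193  0.05  ]
 [ 0.5295 -0.0187  0.05  ]
 [ 0.537  -0.0837  0.05  ]
 [ 0.4289 -0.0907  0.05  ]
 [ 0.4248 -0.0241  0.05  ]
 [ 0.5273  0.0258  0.05  ]
 [ 0.5282  0.0901  0.05  ]
 [ 0.4239  0.0206  0.05  ]
 [ 0.42    0.0872  0.05  ]]
```

Pitch is about +0.033, so the far screw needs 4.44 rad clockwise. Roll is about −0.014, so the near screw needs 3.1 rad counter-clockwise. Doing the near knob first.

```bash
python3 -c "
from h import *
go([.459,-.139,.12],0);go([.459,-.139,.067],0,pos=[.459,-.139,.12])"
```

```text
clk 1.87 at [ 0.5473 -0.0024  0.25  ] yaw -0.000 tilt [-0.001 -0.    -1.   ] j [-0.    0.33  0.17  1.42 -0.    3.14] 
 shift [-0.2938  0.4553  0.4336] rows>=4.99 turnz -0.0001 rows>=0.00
clk 1.87 at [ 0.459 -0.139  0.12 ] yaw -0.000 tilt [-0.001 -0.    -1.   ] j [-0.    0.33  0.17  1.42 -0.    3.14] 
 shift [ 0.0002 -0.      0.1767] rows>=1.27 turnz -0.0001 rows>=0.00
```

```bash
python3 -m inch '[[[0,0,0],[-0.049,0.0759,0.06],-1],[[0,0,0],[-0.049,0.0759,0.06],-1],[[0,0,0],[-0.049,0.0759,0.06],-1],[[0,0,0],[-0.049,0.0759,0.06],-1],[[0,0,0],[-0.049,0.0759,0.06],-1],[[0,0,0],[-0.049,0.0759,0.06],-1],[[0,0,0],[0,0,0.084],-1],[[0,0,0],[0,0,0.084],-1],[[0,0,0],[0,0,0.083],-1],[[0,0,0],[0,0,0],-1]]'
python3 -m inch '[[[0,0,0],[0,0,0],0.3],[[0,0,0],[0,0,0],0.6],[[0,0,0],[0,0,0],1],[[0,0,0],[0,0,0],1],[[0,0,0],[0,0,0],1],[[0,0,0],[0,0,0],1]]'
```

```text
clock: 2.7
eef_pos: [0.455, -0.1386, 0.0631]
tool_rot: [1.0, -0.001, -0.004, -0.001]
ft_force: [-0.6, 0.2, 0.6]
grip_width: 0.085
grasp_force: 0.0
clock: 3.2
eef_pos: [0.4607, -0.1387, 0.0693]
tool_rot: [1.0, -0.0, 0.002, -0.0]
ft_force: [-0.9, 2.8, 5.9]
grip_width: 0.0367
grasp_force: 59.2
```

```bash
python3 -m inch '[[[0,0,-0.0196],[0,0,0],1],[[0,0,-0.0196],[0,0,0],1],[[0,0,-0.0196],[0,0,0],1],[[0,0,-0.0196],[0,0,0],1],[[0,0,-0.0196],[0,0,0],1],[[0,0,-0.0196],[0,0,0],1],[[0,0,-0.0196],[0,0,0],1],[[0,0,-0.0196],[0,0,0],1],[[0,0,-0.0196],[0,0,0],1],[[0,0,-0.0196],[0,0,0],1]]'
python3 -m inch '[[[0,0,-0.0196],[0,0,0],1],[[0,0,-0.0196],[0,0,0],1],[[0,0,-0.0196],[0,0,0],1],[[0,0,-0.0196],[0,0,0],1],[[0,0,-0.0196],[0,0,0],1],[[0,0,-0.0196],[0,0,0],1],[[0,0,-0.0196],[0,0,0],1],[[0,0,-0.0196],[0,0,0],1],[[0,0,-0.0196],[0,0,0],1],[[0,0,-0.0196],[0,0,0],1]]'
python3 -m inch '[[[0,0,-0.0196],[0,0,0],1],[[0,0,-0.0196],[0,0,0],1],[[0,0,-0.0196],[0,0,0],1],[[0,0,-0.0196],[0,0,0],1],[[0,0,-0.0196],[0,0,0],1],[[0,0,0],[0,0,0],1],[[0,0,0],[0,0,0],0.2],[[0,0,0],[0,0,0],-1],[[0,0,0],[0,0,0],-1],[[0,0,0],[0,0,0],-1]]'
python3 -c "
from h import *
go([.459,-.139,.15],3.14)"
```

```text
clock: 4.03
eef_pos: [0.4603, -0.1391, 0.0678]
tool_rot: [0.815, 0.58, 0.001, 0.0]
ft_force: [6.2, -0.6, -14.4]
grip_width: 0.0364
grasp_force: 62.3
clock: 4.87
eef_pos: [0.4607, -0.1392, 0.0665]
tool_rot: [0.33, 0.944, 0.0, 0.001]
ft_force: [8.2, -1.4, -15.7]
grip_width: 0.0364
grasp_force: 61.8
clock: 5.7
eef_pos: [0.4596, -0.1392, 0.068]
tool_rot: [0.032, 0.999, -0.0, 0.001]
ft_force: [0.7, -0.9, -0.7]
grip_width: 0.071
grasp_force: 0.0
clk 5.70 at [ 0.4596 -0.1392  0.068 ] yaw 3.078 tilt [ 0.001 -0.    -1.   ] j [-0.29  0.34 -0.32  0.91 -0.   -0.23] 
 shift [ 0.0016  0.0006 -0.2733] rows>=1.97 turnz -0.0099 rows>=0.50
```

```bash
python3 -c "
from h import *
go([.613,.147,.13],4.98,pos=[.4596,-.1392,.15])"
```

```text
clk 5.70 at [ 0.4596 -0.1392  0.15  ] yaw 3.078 tilt [ 0.001 -0.    -1.   ] j [-0.29  0.34 -0.32  0.91 -0.   -0.23] 
 shift [-0.4495  0.9846  0.0669] rows>=7.80 turnz -0.3027 rows>=15.29
```

```bash
python3 -m inch '[[[0,0,0],[0,0,-0.137],-1],[[0,0,0],[0,0,-0.137],-1],[[0,0,0],[-0.056,0.123,0.008],-1],[[0,0,0],[-0.056,0.123,0.008],-1],[[0,0,0],[-0.056,0.123,0.008],-1],[[0,0,0],[-0.056,0.123,0.008],-1],[[0,0,0],[-0.056,0.123,0.008],-1],[[0,0,0],[-0.056,0.123,0.008],-1],[[0,0,0],[-0.056,0.123,0.008],-1],[[0,0,0],[-0.056,0.123,0.008],-1]]'
python3 -m inch '[[[0,0,-0.0189],[0,0,0],-1],[[0,0,-0.0189],[0,0,0],-1],[[0,0,-0.0189],[0,0,0],-1],[[0,0,-0.0189],[0,0,0],-1],[[0,0,-0.0189],[0,0,0],-1],[[0,0,-0.0189],[0,0,0],-1],[[0,0,-0.0189],[0,0,0],-1],[[0,0,-0.0189],[0,0,0],-1],[[0,0,-0.0189],[0,0,0],-1],[[0,0,-0.0189],[0,0,0],-1]]'
python3 -m inch '[[[0,0,-0.0189],[0,0,0],-1],[[0,0,-0.0189],[0,0,0],-1],[[0,0,-0.0189],[0,0,0],-1],[[0,0,-0.0189],[0,0,0],-1],[[0,0,-0.0189],[0,0,0],-1],[[0,0,-0.0189],[0,0,0],-1],[[0,0,0],[0,0,0],-1]]'
python3 - <<'E'
from h import *
go([.613,.147,.060])
s=cam('side');c=cam('scene');saveload(s,'s2');saveload(c,'c2')
E
```

```text
clock: 6.53
eef_pos: [0.6128, 0.1488, 0.1312]
tool_rot: [0.032, 0.999, 0.0, 0.001]
ft_force: [0.4, -0.4, 0.9]
grip_width: 0.0853
grasp_force: 0.0
clock: 7.37
eef_pos: [0.6122, 0.1469, 0.1312]
tool_rot: [-0.535, 0.845, -0.0, 0.0]
ft_force: [-0.1, 0.4, 0.3]
grip_width: 0.0853
grasp_force: 0.0
clock: 7.95
eef_pos: [0.6122, 0.1468, 0.1311]
tool_rot: [0.795, -0.607, 0.0, -0.0]
ft_force: [-0.2, 0.6, -0.9]
grip_width: 0.0854
grasp_force: 0.0
clk 7.95 at [0.6122 0.1468 0.1311] yaw -1.304 tilt [ 0.001  0.    -1.   ] j [ 0.24  0.55  0.21  1.22 -0.   -1.6 ] 
 shift [ 2.000e-04 -2.400e-03  2.372e-01] rows>=1.71
```

```bash
python3 -m inch '[[[0,0,0],[0,-0.002,0.119],-1],[[0,0,0],[0,0,0.119],-1],[[0,0,0],[0,0,0],-1],[[0,0,0],[0,0,0],0.4],[[0,0,0],[0,0,0],1],[[0,0,0],[0,0,0],1],[[0,0,0],[0,0,0],1],[[0,0,0],[0,0,0],1],[[0,0,0],[0,0,0],1]]'
python3 -m inch '[[[0,0,0.0196],[0,0,-0.0005],1],[[0,0,0.0196],[0,0,-0.0005],1],[[0,0,0.0196],[0,0,-0.0005],1],[[0,0,0.0196],[0,0,-0.0005],1],[[0,0,0.0196],[0,0,-0.0005],1],[[0,0,0.0196],[0,0,-0.0005],1],[[0,0,0.0196],[0,0,-0.0005],1],[[0,0,0.0196],[0,0,-0.0005],1],[[0,0,0.0196],[0,0,-0.0005],1],[[0,0,0.0196],[0,0,-0.0005],1]]'
python3 -m inch '[[[0,0,0.0196],[0,0,-0.0005],1],[[0,0,0.0196],[0,0,-0.0005],1],[[0,0,0.0196],[0,0,-0.0005],1],[[0,0,0.0196],[0,0,-0.0005],1],[[0,0,0.0196],[0,0,-0.0005],1],[[0,0,0.0196],[0,0,-0.0005],1],[[0,0,0.0196],[0,0,-0.0005],1],[[0,0,0.0196],[0,0,-0.0005],1],[[0,0,0.0196],[0,0,-0.0005],1],[[0,0,0.0196],[0,0,-0.0005],1]]'
python3 -m inch '[[[0,0,0.0196],[0,0,-0.0005],1],[[0,0,0.0196],[0,0,-0.0005],1],[[0,0,0.0196],[0,0,-0.0005],1],[[0,0,0.0196],[0,0,-0.0005],1],[[0,0,0.0196],[0,0,-0.0005],1],[[0,0,0.0196],[0,0,-0.0005],1],[[0,0,0.0196],[0,0,-0.0005],1],[[0,0,0.0196],[0,0,-0.0005],1],[[0,0,0.0196],[0,0,-0.0005],1],[[0,0,0.0196],[0,0,-0.0005],1]]'
python3 -m inch '[[[0,0,0.0196],[0,0,-0.0005],1],[[0,0,0.0196],[0,0,-0.0005],1],[[0,0,0.0196],[0,0,-0.0005],1],[[0,0,0.0196],[0,0,-0.0005],1],[[0,0,0.0196],[0,0,-0.0005],1],[[0,0,0.0196],[0,0,-0.0005],1],[[0,0,0],[0,0,0],1],[[0,0,0],[0,0,0],-1],[[0,0,0],[0,0,0],-1],[[0,0,0],[0,0,0],-1]]'
python3 -m inch '[[[0,0,0],[0,0,0],-1],[[0,0,0],[0,0,-0.135],-1],[[0,0,0],[0,0,-0.135],-1],[[0,0,0],[0,0,-0.135],-1],[[0,0,0],[0,0,-0.135],-1],[[0,0,0],[0,0,0],-1]]'
python3 -c "
from h import *
go([.55,0.02,.22],1.6)"
```

```text
clock: 8.8
eef_pos: [0.6152, 0.1476, 0.062]
tool_rot: [0.794, -0.608, 0.002, -0.003]
ft_force: [1.8, 1.0, 6.5]
grip_width: 0.0359
grasp_force: 59.7
clock: 9.63
eef_pos: [0.6125, 0.1481, 0.0635]
tool_rot: [-0.295, 0.955, 0.0, 0.001]
ft_force: [-6.6, 4.2, 11.6]
grip_width: 0.0362
grasp_force: 59.6
clock: 10.47
eef_pos: [0.6117, 0.1507, 0.0647]
tool_rot: [0.31, 0.951, 0.003, -0.001]
ft_force: [-5.7, 9.8, 9.9]
grip_width: 0.0364
grasp_force: 62.3
clock: 11.3
eef_pos: [0.6139, 0.1521, 0.0663]
tool_rot: [0.802, 0.597, 0.004, -0.003]
ft_force: [1.1, 10.0, 5.8]
grip_width: 0.0363
grasp_force: 61.9
clock: 12.13
eef_pos: [0.6125, 0.1466, 0.0644]
tool_rot: [0.963, 0.269, -0.0, 0.0]
ft_force: [0.2, 0.6, 0.2]
grip_width: 0.0715
grasp_force: 0.0
clock: 12.63
eef_pos: [0.6167, 0.1475, 0.2365]
tool_rot: [0.963, 0.269, 0.008, 0.0]
ft_force: [1.1, 1.0, 2.4]
grip_width: 0.0856
grasp_force: 0.0
clk 12.63 at [0.6167 0.1475 0.2365] yaw 0.544 tilt [ 0.016  0.004 -1.   ] j [ 0.23  0.5   0.4   1.45 -0.    2.83] 
 shift [-0.4108  0.2484  0.05  ] rows>=3.47 turnz -0.1681 rows>=8.49
```

```bash
python3 -m inch '[[[0,0,0],[-0.103,0.062,0.005],-1],[[0,0,0],[-0.103,0.062,0.005],-1],[[0,0,0],[-0.103,0.062,0.005],-1],[[0,0,0],[-0.103,0.062,0.005],-1],[[0,0,0],[0,0,0],-1],[[0,0,0],[0,0,0],-1]]'
python3 - <<'E'
from h import *
c=cam('wrist');saveload(c,'w2')
cv2.imwrite('pics/w2.png',cv2.resize(c['img'],(800,600),interpolation=cv2.INTER_CUBIC)[:,:,::-1])
bubbles(c); go([.39,.33,.2],3.02)
E
```

```text
clock: 13.13
eef_pos: [0.5445, 0.0175, 0.2202]
tool_rot: [0.964, 0.267, -0.0, -0.0]
ft_force: [0.7, 0.4, 0.5]
grip_width: 0.0852
grasp_force: 0.0
tube [149.7 127.9] len mm 55.3 bubble dxy mm [-0.2 -0. ] tube xy [0.527  0.1448 0.05  ]
  lum 
tube [287.8 198.4] len mm 54.4 bubble dxy mm [ 0.1 -1.4] tube xy [0.5342 0.0046 0.05  ]
  lum 
clk 13.18 at [0.5454 0.0186 0.2203] yaw 0.542 tilt [ 0.  0. -1.] j [0.03 0.34 0.11 1.34 0.   2.63] 
 shift [ 0.0922 -1.1564  0.0678] rows>=8.36 turnz -0.3943 rows>=19.92
```

View pics/w2.png

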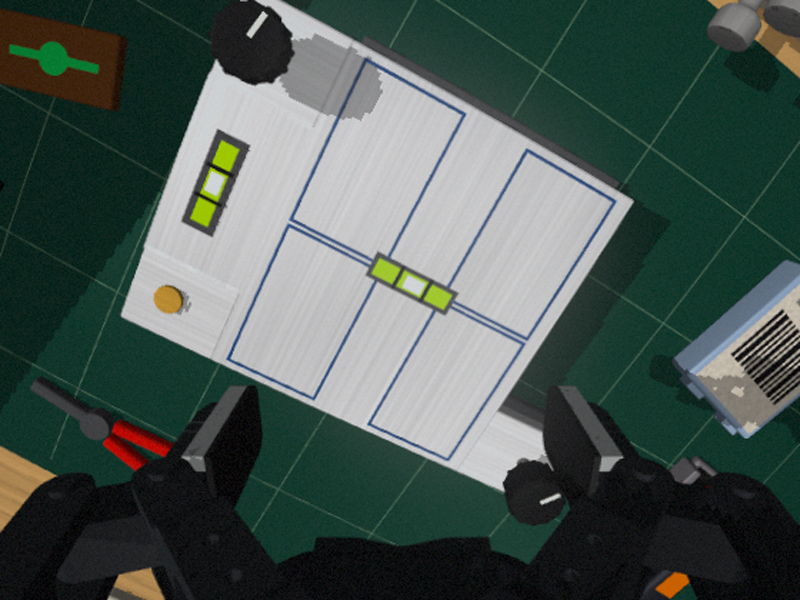

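Both bubbles sit between their lines: pitch bubble at (214,184), roll bubble at (414,285), each centred. Fitting the place poses from the outline corners.

Run:
```python
from h import *
from scipy.optimize import least_squares
np.set_printoptions(precision=4,suppress=True)
c=load('w2')
L=lambda px,py,sx,sy:(px*.055+sx*.054,py*.055+sy*.034)
px=[(365,60),(465,113),(291,221),(527,150),(615,203),(527,339),(289,226),(315,398),(228,357),(369,424),(449,460),(524,344)]
m=np.array([L(1,1,1,1),L(1,1,1,-1),L(1,1,-1,1),L(1,-1,1,1),L(1,-1,1,-1),L(1,-1,-1,-1),L(-1,1,1,1),L(-1,1,-1,-1),L(-1,1,-1,1),L(-1,-1,-1,1),L(-1,-1,-1,-1),L(-1,-1,1,-1)])
W=onz(c,np.array(px)*.7,.05)[:,:2]
f=lambda v:(m@np.array([[np.cos(v[2]),np.sin(v[2])],[-np.sin(v[2]),np.cos(v[2])]])+v[:2]-W)
r=least_squares(lambda v:f(v).ravel(),[.535,.005,.06]);v=r.x
print(v,f(v)*1e3)
Rm=np.array([[np.cos(v[2]),np.sin(v[2])],[-np.sin(v[2]),np.cos(v[2])]])
P=np.array([(1,1),(1,-1),(-1,1),(-1,-1)])*.055@Rm+v[:2];print(P)
np.save('places.npy',P)
```

```text
[0.5343 0.0037 0.0554] [[ 1.3275  0.2883]
 [ 0.0798 -1.3808]
 [-0.0077  0.9406]
 [ 0.7407  0.9056]
 [ 1.5966 -0.1645]
 [-0.8979 -0.9858]
 [ 1.5052  1.1935]
 [-1.7745 -0.7791]
 [-2.3278 -0.1376]
 [-0.8147  0.9319]
 [-0.6359 -0.0906]
 [ 1.2087 -0.7214]]
[[ 0.5861  0.0616]
 [ 0.5922 -0.0482]
 [ 0.4763  0.0555]
 [ 0.4824 -0.0543]]
```

```bash
python3 -m inch '[[[0,0,0],[0.010,-0.1285,0],-1],[[0,0,0],[0.010,-0.1285,0],-1],[[0,0,0],[0.010,-0.1285,0],-1],[[0,0,0],[0.010,-0.1285,0],-1],[[0,0,0],[0.010,-0.1285,0],-1],[[0,0,0],[0.010,-0.1285,0],-1],[[0,0,0],[0.010,-0.1285,0],-1],[[0,0,0],[0.010,-0.1285,0],-1],[[0,0,0],[0.010,-0.1285,0],-1],[[0,0,-0.0197],[0,0,0],-1]]'
python3 -m inch '[[[0,0,-0.0197],[0,0,0],-1],[[0,0,-0.0197],[0,0,0],-1],[[0,0,-0.0197],[0,0,0],-1],[[0,0,-0.0197],[0,0,0],-1],[[0,0,-0.0197],[0,0,0],-1],[[0,0,-0.0197],[0,0,0],-1],[[0,0,-0.0197],[0,0,0],-1],[[0,0,-0.0197],[0,0,0],-1],[[0,0,-0.0197],[0,0,0],-1],[[0,0,-0.0197],[0,0,0],-1]]'
python3 -m inch '[[[0,0,-0.0197],[0,0,0],-1],[[0,0,-0.0197],[0,0,0],-1],[[0,0,-0.0197],[0,0,0],-1],[[0,0,-0.0197],[0,0,0],-1],[[0,0,-0.0197],[0,0,0],-1],[[0,0,-0.0197],[0,0,0],-1],[[0,0,-0.0197],[0,0,0],-1],[[0,0,-0.0197],[0,0,0],-1],[[0,0,-0.0197],[0,0,0],-1],[[0,0,0],[0,0,0],-1]]'
python3 - <<'E'
from h import *
c=cam('wrist');saveload(c,'w3');cam('side','side3')
cv2.imwrite('pics/w3.png',cv2.resize(c['img'],(800,600),interpolation=cv2.INTER_CUBIC)[:,:,::-1])
go([.39,.33,.2],3.02)
E
```

```text
clock: 14.02
eef_pos: [0.4095, 0.2993, 0.2209]
tool_rot: [0.933, 0.36, -0.004, -0.017]
ft_force: [0.3, 0.4, 0.5]
grip_width: 0.0856
grasp_force: 0.0
clock: 14.85
eef_pos: [0.4108, 0.2964, 0.2208]
tool_rot: [0.551, 0.834, 0.006, -0.016]
ft_force: [1.1, 0.3, 0.2]
grip_width: 0.0853
grasp_force: 0.0
clock: 15.68
eef_pos: [0.4108, 0.2962, 0.2208]
tool_rot: [0.029, 0.999, 0.013, -0.01]
ft_force: [0.9, -0.0, 0.9]
grip_width: 0.0854
grasp_force: 0.0
clk 15.78 at [0.4107 0.2958 0.2208] yaw 3.078 tilt [-0.019  0.027 -0.999] j [ 0.6   0.26 -0.    1.31  0.03  0.67] 
 shift [0.0748 0.1073 0.0737] rows>=1.08 turnz 0.0092 rows>=0.46
```

View pics/w3.png

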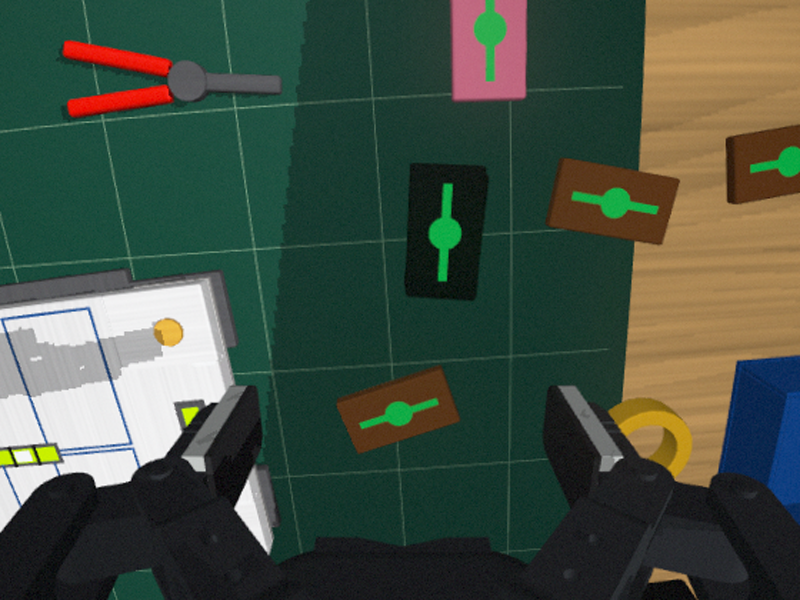

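The wrist view shows the black stack top with its inlay at (445,233) and bar ends (448,184) and (442,281). No other black blank is visible nearby. Measuring the stack and a tilt correction.

```bash
cat >> h.py <<'E'
def full(p,yaw):
    o=telemetry.get_obs();Rc=R.from_quat(o['tool_rot']);e=o['eef_pos']
    Rn=R.from_euler('z',yaw)*R.from_euler('x',np.pi)
    t=(Rc.inv()*Rn).as_rotvec()/(2*np.pi); d=(np.array(p)-e)
    print('clk %.2f'%o['clock'],'at',e.round(4),'w %.4f'%o['grip_width'],'TURN',t.round(4),'rows %.1f'%(np.linalg.norm(t)/.0198),'then SHIFT',(Rn.inv().apply(d)/.3).round(4),'| shift-first',(Rc.inv().apply(d)/.3).round(4),'rows %.1f'%(np.linalg.norm(d)/.0417))
E
python3 - <<'E'
from h import *
np.set_printoptions(precision=4,suppress=True)
c=load('w3')
P=onz(c,np.array([(445,233),(448,184),(442,281),(415,163),(488,168),(476,299),(405,294)])*.7,.036)
print(P); d=P[2]-P[1];print('yaw',np.arctan2(d[1],d[0]),'corner len',np.linalg.norm(P[3]-P[6]),np.linalg.norm(P[4]-P[5]),np.linalg.norm(P[3]-P[4]))
b=P[0]; yaw=np.arctan2(d[1],d[0])
full([b[0],b[1],.1],yaw+np.pi)
full([b[0],b[1],.027],yaw+np.pi)
E
```

```text
[[0.3898 0.3304 0.036 ]
 [0.3576 0.3336 0.036 ]
 [0.423  0.3271 0.036 ]
 [0.343  0.3127 0.036 ]
 [0.3489 0.3601 0.036 ]
 [0.4376 0.3504 0.036 ]
 [0.4305 0.3011 0.036 ]]
yaw -0.09893975779704138 corner len 0.08831861866953236 0.08919535565546871 0.04773646535593082
clk 15.78 at [0.4107 0.2958 0.2208] w 0.0854 TURN [ 0.0041 -0.0034  0.0055] rows 0.4 then SHIFT [0.0808 0.1077 0.4026] | shift-first [0.0684 0.0999 0.4069] rows 3.1
clk 15.78 at [0.4107 0.2958 0.2208] w 0.0854 TURN [ 0.0041 -0.0034  0.0055] rows 0.4 then SHIFT [0.0808 0.1077 0.6459] | shift-first [0.0633 0.0935 0.6501] rows 4.7
```

Run:
```python
from h import *
w=load('w3');s=load('side0');c=load('scene0')
def cen(c,u,v,r=14):
    h=cv2.cvtColor(c['img'],cv2.COLOR_RGB2HSV);m=((h[...,0]>55)&(h[...,0]<80)&(h[...,1]>120)&(h[...,2]>100)).astype(np.uint8)
    k=np.zeros_like(m);k[v-r:v+r,u-r:u+r]=1;M=cv2.moments(m*k,True);return (M['m10']/M['m00'],M['m01']/M['m00'])
a,b,d=cen(w,311,163,36),cen(s,313,293),cen(c,322,158,13)
print(a,b,d);print(tri([w,s],[a,b]),tri([w,c],[a,d]),tri([s,c],[b,d]),tri([w,s,c],[a,b,d]))
# reference: brown plate at scene(338,190) top must be z=.012
a,b,d=cen(w,280,289,36),cen(s,268,283),cen(c,338,190,13)
print(tri([w,s],[a,b]),tri([w,c],[a,d]),tri([s,c],[b,d]))
```

```text
(311.1654978962132, 161.9242636746143) (312.77966101694915, 292.66101694915255) (322.4054054054054, 158.1891891891892)
(array([0.38992758, 0.33034126, 0.03205862]), np.float64(0.0006226389172262168)) (array([0.38912772, 0.33029032, 0.03253148]), np.float64(0.0002102778065833912)) (array([0.3899731 , 0.3300799 , 0.03278164]), np.float64(0.0006839046304108013)) (array([0.38965863, 0.33025799, 0.03258238]), np.float64(0.0008850809322542162))
(array([0.53904097, 0.29027437, 0.00809838]), np.float64(0.0003484356648435955)) (array([0.53627048, 0.28986265, 0.01149769]), np.float64(0.0008088169944016243)) (array([0.53746681, 0.29025741, 0.01067159]), np.float64(0.00199670891127338))
```

```bash
python3 -m inch '[[[0.0041,-0.0034,0.0055],[0,0,0],-1],[[0,0,0],[0.04,0.054,0.1],-1],[[0,0,0],[0.04,0.054,0.1],-1],[[0,0,0],[0,0,0.12],-1],[[0,0,0],[0,0,0.11],-1],[[0,0,0],[0,0,0.08],-1],[[0,0,0],[0,0,0.06],-1],[[0,0,0],[0,0,0.04],-1],[[0,0,0],[0,0,0.02],-1],[[0,0,0],[0,0,0],-1]]'; python3 -c "
from h import *
full([.3898,.3302,.027],3.043)"
```

```text
clock: 16.62
eef_pos: [0.3891, 0.329, 0.0305]
tool_rot: [0.049, 0.999, -0.001, -0.001]
ft_force: [-1.0, -0.3, 1.0]
grip_width: 0.0854
grasp_force: 0.0
clk 16.62 at [0.3891 0.329  0.0305] w 0.0854 TURN [-0.0003 -0.0003  0.0001] rows 0.0 then SHIFT [-0.0019  0.0041  0.0117] | shift-first [-0.0019  0.0041  0.0116] rows 0.1
```

```bash
python3 -m inch '[[[0,0,0],[-0.002,0.004,0.010],-0.2],[[0,0,0],[0,0,0],0.2],[[0,0,0],[0,0,0],0.6],[[0,0,0],[0,0,0],1],[[0,0,0],[0,0,0],1],[[0,0,0],[0,0,0],1],[[0,0,0],[0,0,-0.03],1],[[0,0,0],[0,0,-0.08],1],[[0,0,0],[0,0,-0.1],1],[[0,0,0],[0,0,-0.1],1]]'; python3 -c "
from h import *
p=np.load('places.npy')
for q in p: full([*q,.12],np.pi+.0554)"
```

```text
clock: 17.45
eef_pos: [0.39, 0.3298, 0.1229]
tool_rot: [0.049, 0.999, -0.001, -0.001]
ft_force: [0.4, 0.2, -0.9]
grip_width: 0.0465
grasp_force: 61.9
clk 17.45 at [0.39   0.3298 0.1229] w 0.0465 TURN [-0.0002 -0.0003 -0.0243] rows 1.2 then SHIFT [-0.6033 -0.9287  0.0095] | shift-first [-0.7377 -0.826   0.0097] rows 8.0
clk 17.45 at [0.39   0.3298 0.1229] w 0.0465 TURN [-0.0002 -0.0003 -0.0243] rows 1.2 then SHIFT [-0.6033 -1.2954  0.0095] | shift-first [-0.7936 -1.1884  0.0102] rows 10.3
clk 17.45 at [0.39   0.3298 0.1229] w 0.0465 TURN [-0.0002 -0.0003 -0.0243] rows 1.2 then SHIFT [-0.2367 -0.9287  0.0095] | shift-first [-0.3754 -0.8818  0.0104] rows 6.9
clk 17.45 at [0.39   0.3298 0.1229] w 0.0465 TURN [-0.0002 -0.0003 -0.0243] rows 1.2 then SHIFT [-0.2367 -1.2954  0.0095] | shift-first [-0.4312 -1.2442  0.0109] rows 9.5
```

```bash
python3 -m inch '[[[0,0,-0.0122],[0,0,0],1],[[0,0,-0.0122],[0,0,0],1],[[0,0,0],[-0.050,-0.108,0],1],[[0,0,0],[-0.050,-0.108,0],1],[[0,0,0],[-0.050,-0.108,0],1],[[0,0,0],[-0.050,-0.108,0],1],[[0,0,0],[-0.050,-0.108,0],1],[[0,0,0],[-0.050,-0.108,0],1],[[0,0,0],[-0.050,-0.108,0],1],[[0,0,0],[-0.050,-0.108,0],1]]'
python3 -m inch '[[[0,0,0],[-0.050,-0.108,0],1],[[0,0,0],[-0.050,-0.108,0],1],[[0,0,0],[-0.050,-0.108,0],1],[[0,0,0],[-0.050,-0.108,0],1],[[0,0,0],[0,0,0],1],[[0,0,0],[0,0,0],1]]'
python3 - <<'E'
from h import *
p=np.load('places.npy');full([*p[1],.055],np.pi+.0554)
c=cam('wrist');saveload(c,'w4')
s=cam('side')
im=np.hstack([cv2.resize(c['img'],(500,375)),cv2.resize(s['img'][150:375,190:370],(300,375),interpolation=cv2.INTER_CUBIC)])
cv2.imwrite('pics/w4.png',im[:,:,::-1])
E
```

```text
clock: 18.28
eef_pos: [0.5255, 0.0768, 0.1226]
tool_rot: [-0.028, 1.0, 0.0, 0.0]
ft_force: [0.4, 0.2, -2.0]
grip_width: 0.0468
grasp_force: 62.0
clock: 18.78
eef_pos: [0.5927, -0.0496, 0.122]
tool_rot: [-0.026, 1.0, 0.0, -0.0]
ft_force: [-0.1, 1.0, -1.0]
grip_width: 0.0469
grasp_force: 62.1
clk 18.78 at [ 0.5927 -0.0496  0.122 ] w 0.0469 TURN [ 0.     -0.     -0.0005] rows 0.0 then SHIFT [0.0013 0.0048 0.2234] | shift-first [0.0013 0.0048 0.2234] rows 1.6
```

View pics/w4.png

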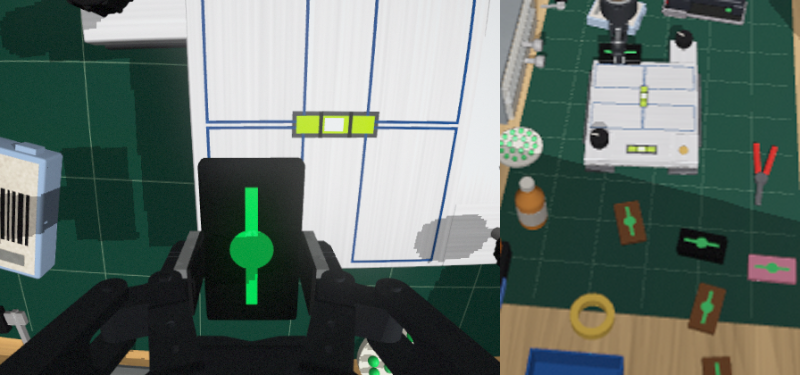

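```bash
python3 -m inch '[[[0,0,0],[0.001,0.005,0.08],1],[[0,0,0],[0,0,0.07],1],[[0,0,0],[0,0,0.045],1],[[0,0,0],[0,0,0.02],1],[[0,0,0],[0,0,0.01],1],[[0,0,0],[0,0,0],1],[[0,0,0],[0,0,0],1]]'; python3 -c "
from h import *
p=np.load('places.npy');full([*p[1],.0545],np.pi+.0554)"
```

```text
clock: 19.47
eef_pos: [0.5899, -0.0443, 0.0571]
tool_rot: [-0.029, 1.0, 0.0, -0.001]
ft_force: [-7.1, 1.2, 12.2]
grip_width: 0.0468
grasp_force: 64.1
clk 19.47 at [ 0.5899 -0.0443  0.0571] w 0.0468 TURN [ 0.0001 -0.0003  0.0005] rows 0.0 then SHIFT [-0.007  -0.0136  0.0087] | shift-first [-0.007  -0.0136  0.0087] rows 0.1
```

```bash
python3 -m inch '[[[0,0,0],[0,0,0],0.3],[[0,0,0],[0,0,0],-0.1],[[0,0,0],[0,0,0],-0.5],[[0,0,0],[0,0,0],-0.6],[[0,0,0],[0,0,-0.05],-0.6],[[0,0,0],[0,0,-0.12],-0.8],[[0,0,0],[0,0,-0.13],-1],[[0,0,0],[0,0,-0.13],-1],[[0,0,0],[0,0,0],-1]]'
python3 - <<'E'
from h import *
full([.3898,.3302,.12],3.043)
c=cam('wrist');saveload(c,'w5')
cv2.imwrite('pics/w5.png',c['img'][:,:,::-1]); bubbles(c)
E
```

```text
clock: 20.22
eef_pos: [0.5968, -0.0458, 0.1931]
tool_rot: [-0.029, 1.0, -0.001, 0.008]
ft_force: [1.1, -0.3, 0.9]
grip_width: 0.0852
grasp_force: 0.0
clk 20.22 at [ 0.5968 -0.0458  0.1931] w 0.0852 TURN [-0.0001  0.0026  0.0248] rows 1.3 then SHIFT [0.8102 1.1792 0.2437] | shift-first [0.6213 1.2912 0.2309] rows 10.4
tube [516.6 123.4] len mm 55.3 bubble dxy mm [1.2 0.1] tube xy [0.5263 0.1452 0.05  ]
  lum 
tube [349.5 121.5] len mm 54.3 bubble dxy mm [ 0.1 -1.1] tube xy [0.535  0.0046 0.05  ]
  lum
```

View pics/w5.png

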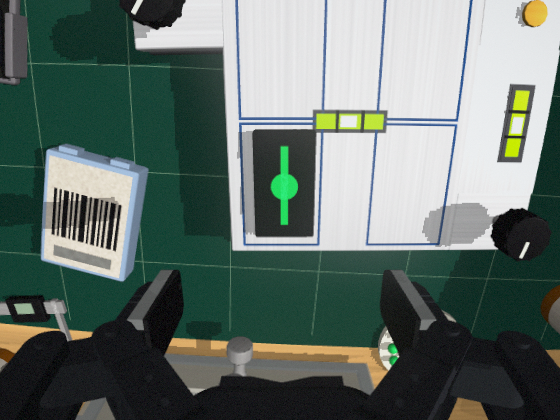

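The blank lies inside outline 2, with its inlay at (284,187), and both bubbles are still between the lines. Next I check its offset and re-measure the remaining stack.

```bash
cat >> h.py <<'E'
def inlay(c,u,v,z,r=14):
    h=cv2.cvtColor(c['img'],cv2.COLOR_RGB2HSV);m=((h[...,0]>55)&(h[...,0]<80)&(h[...,1]>120)&(h[...,2]>90)).astype(np.uint8)
    k=np.zeros_like(m);u,v=int(round(u)),int(round(v));k[max(0,v-r):v+r,max(0,u-r):u+r]=1
    q=np.argwhere(m*k)[:,::-1].astype(float)
    W=onz(c,q,z)[:,:2];ce=W.mean(0);d=np.linalg.svd(W-ce)[2][0];return ce,np.arctan(d[1]/d[0]),len(q)
E
python3 - <<'E'
from h import *
w=load('w5');print(inlay(w,284,187,.062,45),np.load('places.npy')[1])
for n in('side','scene'):
    c=cam(n); u=proj(c,[.39,.33,.024])[0]
    print(n,inlay(c,*u,.024,13))
c=load('side0');print('ref before',inlay(c,313,293,.036,13),inlay(load('scene0'),322,158,.036,13))
E
```

```text
(array([ 0.58771207, -0.04533697]), np.float64(0.05109912068201535), 1041) [ 0.59222058 -0.04821089]
side (array([0.39758662, 0.33532557]), np.float64(-0.12343958960462414), 62)
scene (array([0.39424493, 0.3308323 ]), np.float64(-0.13527992201424363), 41)
ref before (array([0.39173305, 0.33242646]), np.float64(-0.09305002507369382), 64) (array([0.39093402, 0.32830585]), np.float64(-0.11090958826408812), 42)
```

```bash
python3 -m inch '[[[0,0.0013,0.0124],[0,0,0],-1],[[0,0.0013,0.0124],[0,0,0],-1],[[0,0,0],[0.08,0.112,0],-1],[[0,0,0],[0.08,0.112,0],-1],[[0,0,0],[0.08,0.112,0],-1],[[0,0,0],[0.08,0.112,0],-1],[[0,0,0],[0.08,0.112,0],-1],[[0,0,0],[0.08,0.112,0],-1],[[0,0,0],[0.08,0.112,0],-1],[[0,0,0],[0.08,0.112,0],-1]]'
python3 -m inch '[[[0,0,0],[0.08,0.112,0],-1],[[0,0,0],[0.06,0.112,0],-1],[[0,0,0],[0,0.06,0],-1],[[0,0,0],[0,0,0],-1],[[0,0,0],[0,0,0],-1]]'
python3 - <<'E'
from h import *
c=cam('wrist');saveload(c,'w6');u=proj(c,[.395,.333,.024])[0];b,y,n=inlay(c,*u,.024,48);print(u,b,y,n)
print(inlay(load('w3'),311,163,.036,36))
full([*b,.1],y+np.pi);full([*b,.015],y+np.pi)
E
```

```text
clock: 21.2
eef_pos: [0.425, 0.2414, 0.1843]
tool_rot: [0.05, 0.999, -0.001, -0.01]
ft_force: [1.3, 0.8, -0.2]
grip_width: 0.0854
grasp_force: 0.0
clock: 21.62
eef_pos: [0.3929, 0.3296, 0.1849]
tool_rot: [0.049, 0.999, -0.002, -0.009]
ft_force: [0.3, -0.4, -0.0]
grip_width: 0.0857
grasp_force: 0.0
[287.31124433 194.14805334] [0.39438408 0.33195754] -0.18460176068827447 862
(array([0.38894293, 0.33003499]), np.float64(-0.09670770036377832), 730)
clk 21.67 at [0.3933 0.3286 0.1851] w 0.0854 TURN [-0.0008 -0.003   0.0136] rows 0.7 then SHIFT [-0.0016  0.0116  0.2837] | shift-first [-0.008   0.0127  0.2835] rows 2.0
clk 21.67 at [0.3933 0.3286 0.1851] w 0.0854 TURN [-0.0008 -0.003   0.0136] rows 0.7 then SHIFT [-0.0016  0.0116  0.567 ] | shift-first [-0.0133  0.014   0.5668] rows 4.1
```

```bash
python3 -m inch '[[[-0.0008,-0.003,0.0136],[0,0,0],-1],[[0,0,0],[-0.002,0.0116,0.1],-1],[[0,0,0],[0,0,0.13],-1],[[0,0,0],[0,0,0.12],-1],[[0,0,0],[0,0,0.1],-1],[[0,0,0],[0,0,0.06],-1],[[0,0,0],[0,0,0.035],-1],[[0,0,0],[0,0,0.02],-1],[[0,0,0],[0,0,0],-1],[[0,0,0],[0,0,0],-1]]'
python3 -c "
from h import *
full([.3948,.332,.0155],np.pi-.185)"
```

```text
clock: 22.5
eef_pos: [0.3969, 0.3331, 0.0181]
tool_rot: [0.093, 0.996, 0.002, 0.002]
ft_force: [0.1, 0.2, 0.8]
grip_width: 0.0856
grasp_force: 0.0
clk 22.50 at [0.3969 0.3331 0.0181] w 0.0856 TURN [ 0.0006  0.0005 -0.0002] rows 0.0 then SHIFT [ 0.0061 -0.005   0.0087] | shift-first [ 0.0061 -0.005   0.0087] rows 0.1
```

```bash
python3 -m inch '[[[0,0,0],[0.006,-0.005,0.008],-0.2],[[0,0,0],[0,0,0],0.2],[[0,0,0],[0,0,0],0.6],[[0,0,0],[0,0,0],1],[[0,0,0],[0,0,0],1],[[0,0,0],[0,0,0],1],[[0,0,0],[0,0,-0.05],1],[[0,0,0],[0,0,-0.1],1],[[0,0,0],[0,0,-0.1],1],[[0,0,0],[0,0,-0.1],1]]'; python3 -c "
from h import *
p=np.load('places.npy')
for q in p: full([*q,.12],np.pi+.0554)"
```

```text
clock: 23.33
eef_pos: [0.3932, 0.3315, 0.1211]
tool_rot: [0.092, 0.996, 0.001, 0.001]
ft_force: [1.0, 0.1, -1.6]
grip_width: 0.0475
grasp_force: 62.2
clk 23.33 at [0.3932 0.3315 0.1211] w 0.0475 TURN [ 0.0003  0.0003 -0.0382] rows 1.9 then SHIFT [-0.5924 -0.9338  0.0037] | shift-first [-0.7976 -0.766   0.0034] rows 8.0
clk 23.33 at [0.3932 0.3315 0.1211] w 0.0475 TURN [ 0.0003  0.0003 -0.0382] rows 1.9 then SHIFT [-0.5924 -1.3005  0.0037] | shift-first [-0.8849 -1.1221  0.0027] rows 10.3
clk 23.33 at [0.3932 0.3315 0.1211] w 0.0475 TURN [ 0.0003  0.0003 -0.0382] rows 1.9 then SHIFT [-0.2257 -0.9338  0.0037] | shift-first [-0.4415 -0.8533  0.0025] rows 6.9
clk 23.33 at [0.3932 0.3315 0.1211] w 0.0475 TURN [ 0.0003  0.0003 -0.0382] rows 1.9 then SHIFT [-0.2257 -1.3005  0.0037] | shift-first [-0.5288 -1.2094  0.0018] rows 9.5
```

```bash
python3 -m inch '[[[0,0,-0.0191],[0,0,0],1],[[0,0,-0.0191],[0,0,0],1],[[0,0,0],[-0.0226,-0.118,0],1],[[0,0,0],[-0.0226,-0.118,0],1],[[0,0,0],[-0.0226,-0.118,0],1],[[0,0,0],[-0.0226,-0.118,0],1],[[0,0,0],[-0.0226,-0.118,0],1],[[0,0,0],[-0.0226,-0.118,0],1],[[0,0,0],[-0.0226,-0.118,0],1],[[0,0,0],[-0.0226,-0.118,0],1]]'
python3 -m inch '[[[0,0,0],[-0.0226,-0.118,0],1],[[0,0,0],[-0.0226,-0.118,0],1],[[0,0,0],[0,-0.118,0],1],[[0,0,0],[0,0,0],1],[[0,0,0],[0,0,0],1]]'
python3 -c "
from h import *
p=np.load('places.npy')
full([*p[3],.056],np.pi+.0554)"
```

```text
clock: 24.17
eef_pos: [0.4635, 0.0504, 0.1199]
tool_rot: [-0.028, 1.0, 0.001, 0.002]
ft_force: [0.0, 0.1, -1.0]
grip_width: 0.0478
grasp_force: 62.2
clock: 24.58
eef_pos: [0.4827, -0.055, 0.1194]
tool_rot: [-0.025, 1.0, 0.001, 0.002]
ft_force: [-0.3, 1.1, -1.2]
grip_width: 0.0473
grasp_force: 62.3
clk 24.58 at [ 0.4827 -0.055   0.1194] w 0.0473 TURN [ 0.0004  0.0005 -0.0007] rows 0.1 then SHIFT [0.0008 0.0025 0.2113] | shift-first [0.0015 0.0019 0.2113] rows 1.5
```

```bash
python3 -m inch '[[[0,0,0],[0.001,0.002,0.08],1],[[0,0,0],[0,0,0.07],1],[[0,0,0],[0,0,0.04],1],[[0,0,0],[0,0,0.015],1],[[0,0,0],[0,0,0.005],1],[[0,0,0],[0,0,0],1]]'
python3 -m inch '[[[0,0,0],[0,0,0],0.3],[[0,0,0],[0,0,0],-0.1],[[0,0,0],[0,0,0],-0.5],[[0,0,0],[0,0,0],-0.6],[[0,0,0],[0,0,-0.05],-0.6],[[0,0,0],[0,0,-0.12],-0.7],[[0,0,0],[0,0,-0.13],-1],[[0,0,0],[0,0,-0.13],-1],[[0,0,0],[0,0,0],-1]]'
python3 - <<'E'
from h import *
c=cam('wrist');saveload(c,'w7');p=np.load('places.npy')
for q in (p[1],p[3]):
    print(q,inlay(c,*proj(c,[*q,.062])[0],.062,45))
bubbles(c)
for n in('side','scene'):
    c=cam(n);saveload(c,n+'7'); u=proj(c,[.395,.333,.012])[0]; print(n,inlay(c,*u,.012,13))
full([.395,.333,.185],np.pi-.15)
E
```

```text
clock: 25.08
eef_pos: [0.4827, -0.0517, 0.0564]
tool_rot: [-0.028, 1.0, 0.001, 0.002]
ft_force: [-0.2, -0.7, -1.0]
grip_width: 0.048
grasp_force: 62.3
clock: 25.83
eef_pos: [0.4872, -0.0536, 0.1938]
tool_rot: [-0.027, 1.0, 0.0, 0.009]
ft_force: [1.4, -0.4, 1.0]
grip_width: 0.0857
grasp_force: 0.0
[ 0.59222058 -0.04821089] (array([ 0.58862449, -0.045459  ]), np.float64(0.05763422148253673), 697)
[ 0.48238948 -0.05430423] (array([ 0.48315921, -0.05328262]), np.float64(0.10127963620389242), 1020)
tube [493.6 243.5] len mm 56.5 bubble dxy mm [1.3 0.1] tube xy [0.5268 0.1453 0.05  ]
  lum 
tube [343.5 245. ] len mm 53.7 bubble dxy mm [ 0.1 -1.1] tube xy [0.5348 0.0044 0.05  ]
  lum 
side (array([0.39446324, 0.33516211]), np.float64(-0.13675047935230705), 63)
scene (array([0.39143626, 0.33050363]), np.float64(-0.19240175158705022), 41)
clk 25.98 at [ 0.4825 -0.053   0.1858] w 0.0854 TURN [0.0004 0.0007 0.0326] rows 1.6 then SHIFT [0.4807 1.2286 0.0026] | shift-first [0.2209 1.3007 0.0043] rows 9.5
```

```bash
python3 -m inch '[[[0,0.0004,0.0163],[0,0,0],-1],[[0,0.0004,0.0163],[0,0,0],-1],[[0,0,0],[0.048,0.123,0],-1],[[0,0,0],[0.048,0.123,0],-1],[[0,0,0],[0.048,0.123,0],-1],[[0,0,0],[0.048,0.123,0],-1],[[0,0,0],[0.048,0.123,0],-1],[[0,0,0],[0.048,0.123,0],-1],[[0,0,0],[0.048,0.123,0],-1],[[0,0,0],[0.048,0.123,0],-1]]'
python3 -m inch '[[[0,0,0],[0.048,0.123,0],-1],[[0,0,0],[0.048,0.123,0],-1],[[0,0,0],[0,0,0],-1],[[0,0,0],[0,0,0],-1]]'
python3 - <<'E'
from h import *
c=cam('wrist');saveload(c,'w8');u=proj(c,[.393,.333,.012])[0];b,y,n=inlay(c,*u,.012,48);print(u,b,y,n)
full([*b,.1],y+np.pi);full([*b,.0045],y+np.pi)
E
```

```text
clock: 26.82
eef_pos: [0.4104, 0.2572, 0.1842]
tool_rot: [0.075, 0.997, 0.0, -0.003]
ft_force: [0.5, 0.2, -0.2]
grip_width: 0.085
grasp_force: 0.0
clock: 27.15
eef_pos: [0.3932, 0.3344, 0.1841]
tool_rot: [0.073, 0.997, -0.0, -0.003]
ft_force: [-0.4, 0.1, -1.1]
grip_width: 0.0852
grasp_force: 0.0
[281.17811201 186.86821438] [0.39147593 0.33170843] -0.25143179832398405 816
clk 27.20 at [0.3936 0.3331 0.1844] w 0.0857 TURN [-0.0002 -0.0008  0.0165] rows 0.8 then SHIFT [ 0.0058 -0.0062  0.2813] | shift-first [ 0.005  -0.0052  0.2814] rows 2.0
clk 27.20 at [0.3936 0.3331 0.1844] w 0.0857 TURN [-0.0002 -0.0008  0.0165] rows 0.8 then SHIFT [ 0.0058 -0.0062  0.5997] | shift-first [ 0.0034 -0.0048  0.5997] rows 4.3
```

```bash
python3 -m inch '[[[-0.0002,-0.0008,0.0165],[0,0,0],-1],[[0,0,0],[0.006,-0.006,0.12],-1],[[0,0,0],[0,0,0.13],-1],[[0,0,0],[0,0,0.12],-1],[[0,0,0],[0,0,0.1],-1],[[0,0,0],[0,0,0.06],-1],[[0,0,0],[0,0,0.035],-1],[[0,0,0],[0,0,0.02],-1],[[0,0,0],[0,0,0],-1],[[0,0,0],[0,0,0],-1]]'
python3 -c "
from h import *
full([.3917,.3317,.0055],np.pi-.251)"
```

```text
clock: 28.03
eef_pos: [0.3941, 0.3325, 0.0117]
tool_rot: [0.127, 0.992, 0.002, 0.002]
ft_force: [1.3, -0.1, 0.7]
grip_width: 0.0857
grasp_force: 0.0
clk 28.03 at [0.3941 0.3325 0.0117] w 0.0857 TURN [ 0.0007  0.0005 -0.0006] rows 0.1 then SHIFT [ 0.0072 -0.0047  0.0207] | shift-first [ 0.0072 -0.0049  0.0206] rows 0.2
```

```bash
python3 -m inch '[[[0,0,0],[0.007,-0.005,0.018],-0.5],[[0,0,0],[0,0,0],0],[[0,0,0],[0,0,0],0.6],[[0,0,0],[0,0,0],1],[[0,0,0],[0,0,0],1],[[0,0,0],[0,0,0],1],[[0,0,0],[0,0,-0.09],1],[[0,0,0],[0,0,-0.1],1],[[0,0,0],[0,0,-0.1],1],[[0,0,0],[0,0,-0.1],1]]'; python3 -c "
from h import *
p=np.load('places.npy')
full([*p[2],.12],np.pi+.0554)"
```

```text
clock: 28.87
eef_pos: [0.3901, 0.3313, 0.124]
tool_rot: [0.126, 0.992, 0.002, 0.001]
ft_force: [0.2, 0.8, -1.9]
grip_width: 0.0467
grasp_force: 60.4
clk 28.87 at [0.3901 0.3313 0.124 ] w 0.0467 TURN [ 0.0005  0.0004 -0.0491] rows 2.5 then SHIFT [-0.2359 -0.9336  0.0133] | shift-first [-0.5084 -0.8178  0.0116] rows 6.9
```

```bash
python3 -m inch '[[[0.0002,0,-0.0164],[0,0,0],1],[[0.0002,0,-0.0164],[0,0,0],1],[[0.0001,0.0004,-0.0163],[0,0,0],1],[[0,0,0],[-0.0295,-0.1167,0],1],[[0,0,0],[-0.0295,-0.1167,0],1],[[0,0,0],[-0.0295,-0.1167,0],1],[[0,0,0],[-0.0295,-0.1167,0],1],[[0,0,0],[-0.0295,-0.1167,0],1],[[0,0,0],[-0.0295,-0.1167,0],1],[[0,0,0],[-0.0295,-0.1167,0],1]]'
python3 -m inch '[[[0,0,0],[-0.0295,-0.1167,0],1],[[0,0,0],[0,0,0],1],[[0,0,0],[0,0,0],1]]'
python3 -c "
from h import *
p=np.load('places.npy')
full([*p[2],.056],np.pi+.0554)"
```

```text
clock: 29.7
eef_pos: [0.466, 0.0886, 0.123]
tool_rot: [-0.028, 1.0, 0.0, 0.0]
ft_force: [1.7, 0.2, -1.5]
grip_width: 0.047
grasp_force: 60.6
clock: 29.95
eef_pos: [0.477, 0.054, 0.1229]
tool_rot: [-0.025, 1.0, 0.0, 0.0]
ft_force: [-0.2, 0.6, -2.0]
grip_width: 0.0472
grasp_force: 60.7
clk 29.95 at [0.477  0.054  0.1229] w 0.0472 TURN [ 0.      0.0001 -0.0008] rows 0.0 then SHIFT [0.0019 0.0052 0.2229] | shift-first [0.0021 0.0052 0.2229] rows 1.6
```

```bash
python3 -m inch '[[[0,0,0],[0.002,0.005,0.08],1],[[0,0,0],[0,0,0.07],1],[[0,0,0],[0,0,0.04],1],[[0,0,0],[0,0,0.02],1],[[0,0,0],[0,0,0.008],1],[[0,0,0],[0,0,0],1]]'
python3 -m inch '[[[0,0,0],[0,0,0],0.3],[[0,0,0],[0,0,0],-0.1],[[0,0,0],[0,0,0],-0.5],[[0,0,0],[0,0,0],-0.6],[[0,0,0],[0,0,-0.05],-0.6],[[0,0,0],[0,0,-0.12],-0.7],[[0,0,0],[0,0,-0.13],-1],[[0,0,0],[0,0,-0.13],-1],[[0,0,0],[0,0,-0.1],-1],[[0,0,0],[0,0,0],-1]]'
python3 - <<'E'
from h import *
c=cam('wrist');saveload(c,'w9');p=np.load('places.npy')
for q in (p[1],p[3],p[2]):
    print(q,inlay(c,*proj(c,[*q,.062])[0],.062,40))
bubbles(c)
a=cam('side');saveload(a,'s9');b=cam('scene');saveload(b,'c9')
f=lambda i,w,h:cv2.resize(i,(w,h),interpolation=cv2.INTER_CUBIC)
im=np.vstack([np.hstack([f(a['img'],400,300),f(b['img'],400,300)]),np.hstack([f(c['img'],400,300),f(b['img'][120:330,150:430],400,300)])])
cv2.imwrite('pics/m9.png',im[:,:,::-1])
full([.46,-.27,.2],0)
E
```

```text
clock: 30.45
eef_pos: [0.4751, 0.0583, 0.0577]
tool_rot: [-0.028, 1.0, 0.0, -0.0]
ft_force: [0.5, 0.3, -1.0]
grip_width: 0.0466
grasp_force: 61.0
clock: 31.28
eef_pos: [0.4801, 0.0576, 0.2236]
tool_rot: [-0.027, 1.0, 0.001, 0.007]
ft_force: [0.6, 0.1, 1.0]
grip_width: 0.0856
grasp_force: 0.0
[ 0.59222058 -0.04821089] (array([ 0.57151088, -0.04354687]), np.float64(0.35816730518169165), 141)
[ 0.48238948 -0.05430423] (array([ 0.48295639, -0.05338944]), np.float64(0.10066848404462543), 812)
[0.47629613 0.05552687] (array([0.4759866 , 0.05709934]), np.float64(0.14281570773481858), 847)
tube [367. 233.] len mm 54.5 bubble dxy mm [1.8 0.1] tube xy [0.5262 0.1442 0.05  ]
  lum 
tube [224.5 234. ] len mm 54.5 bubble dxy mm [ 0.  -0.8] tube xy [0.5347 0.0038 0.05  ]
  lum 
clk 31.43 at [0.4759 0.0571 0.2162] w 0.0853 TURN [-2.000e-04  0.000e+00 -4.913e-01] rows 24.8 then SHIFT [-0.0531  1.0904  0.0541] | shift-first [ 0.1128 -1.0859  0.054 ] rows 7.9
```

View pics/m9.png

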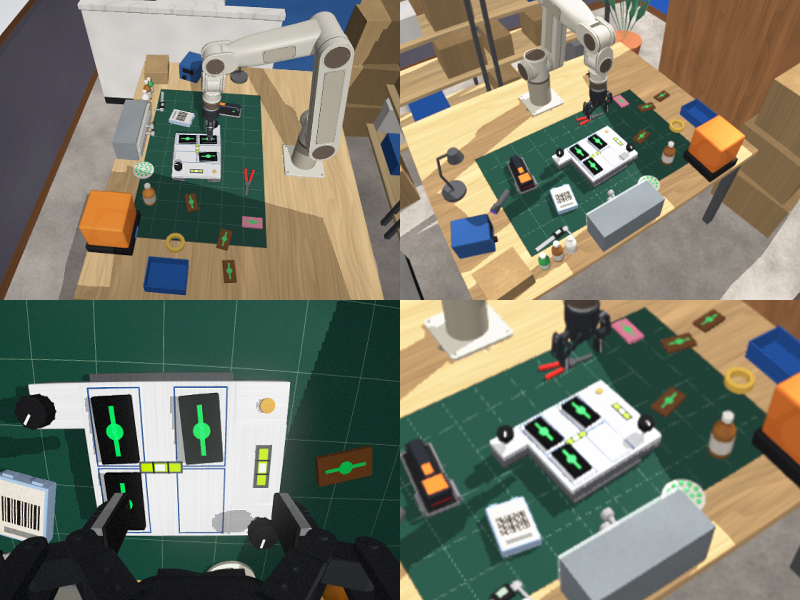

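The three blanks are inside outlines 2, 3 and 4, the stack spot is empty, and I see no further black blank in any view. Checking the pitch bubble against its lines more carefully.

Run:
```python
from h import *
f=lambda n,u,v:cv2.resize(load(n)['img'][v-26:v+26,u-26:u+26],(200,200),interpolation=cv2.INTER_CUBIC)
im=np.vstack([np.hstack([f('w2',150,128),f('w5',517,123),f('w7',494,244),f('w9',367,233)]),np.hstack([f('w2',288,198),f('w5',350,121),f('w7',344,245),f('w9',224,234)])])
cv2.imwrite('pics/b.png',im[:,:,::-1])
```

```text
(no output)
```

View pics/b.png

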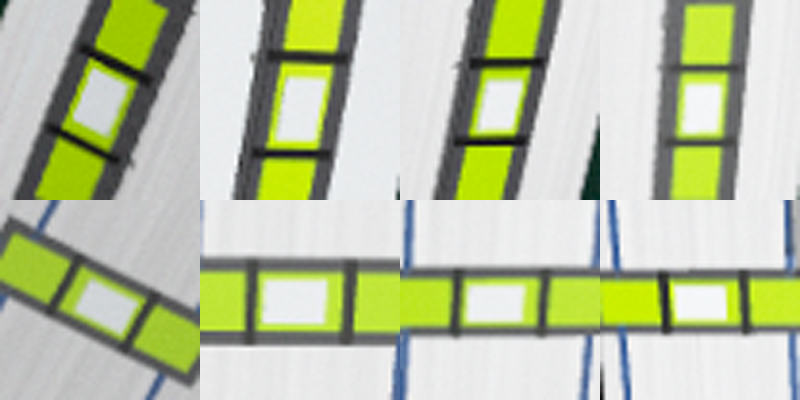

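Both bubbles are inside their lines in every crop, within about 1 mm. Next I go look at the scanner.

```bash
python3 -m inch '[[[0,0,0],[0.0125,-0.1206,0],-1],[[0,0,0],[0.0125,-0.1206,0],-1],[[0,0,0],[0.0125,-0.1206,0],-1],[[0,0,0],[0.0125,-0.1206,0],-1],[[0,0,0],[0.0125,-0.1206,0],-1],[[0,0,0],[0.0125,-0.1206,0],-1],[[0,0,0],[0.0125,-0.1206,0],-1],[[0,0,0],[0.0125,-0.1206,0],-1],[[0,0,0],[0.0125,-0.1206,0],-1],[[0,0,0],[0,0,0],-1]]'
python3 - <<'E'
from h import *
c=cam('wrist');saveload(c,'w10');cv2.imwrite('pics/w10.png',cv2.resize(c['img'],(800,600),interpolation=cv2.INTER_CUBIC)[:,:,::-1])
full([.46,-.27,.2],np.pi)
E
```

```text
clock: 32.27
eef_pos: [0.4584, -0.2752, 0.2135]
tool_rot: [-0.024, 1.0, -0.0, -0.002]
ft_force: [0.5, 0.9, -1.1]
grip_width: 0.0857
grasp_force: 0.0
clk 32.32 at [ 0.4585 -0.2723  0.2135] w 0.0852 TURN [ 0.0003 -0.0006  0.0079] rows 0.4 then SHIFT [-0.0051  0.0077  0.0449] | shift-first [-0.0056  0.0073  0.0449] rows 0.3
```

View pics/w10.png

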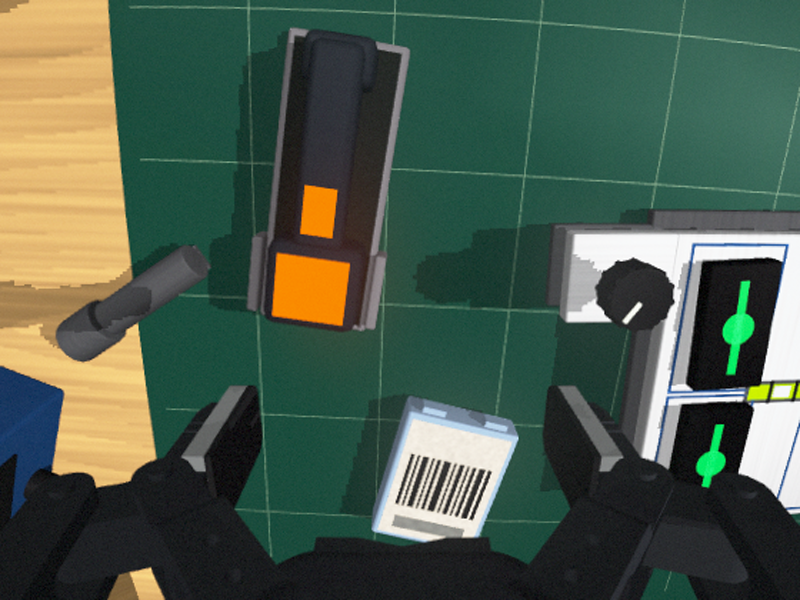

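The wrist view shows the scanner in its dock with the head toward +x (orange head patch at (311,288), butt at (341,50)). The barcode case is at about (445,470).

Run:
```python
from h import *
np.set_printoptions(precision=4,suppress=True)
c=load('w10')
h=cv2.cvtColor(c['img'],cv2.COLOR_RGB2HSV)
m=((h[...,0]>8)&(h[...,0]<20)&(h[...,1]>180)&(h[...,2]>120)).astype(np.uint8)
n,l,st,ce=cv2.connectedComponentsWithStats(m)
for i in range(1,n):
    if st[i,4]>150: print('orange',ce[i]/.7,st[i,4],onz(c,[ce[i]],.054))
print('dock near corners',onz(c,np.array([(290,30),(408,48)])*.7,.010))
print('rear top,front top',onz(c,np.array([(344,34),(311,330)])*.7,.050))
print('cheek outer near tops',onz(c,np.array([(258,234),(379,254),(372,328),(252,310)])*.7,.022))
for k in ('w10','w5'):
    c=load(k);h=cv2.cvtColor(c['img'],cv2.COLOR_RGB2HSV).astype(int)
    m=((h[...,2]>150)&(h[...,1]<50)&~((h[...,0]>90)&(h[...,1]>25))).astype(np.uint8)
    u0=proj(c,[.63,-.20,.028])[0]
    print(k,u0)
c=load('w5');print('label w5',onz(c,[(57,152),(140,172),(126,275),(48,262)],.028),onz(c,[(57,152),(140,172),(126,275),(48,262)],.028).mean(0))
c=load('w10');q=np.array([(412,406),(512,437),(474,543),(376,529)])*.7;print('w10',onz(c,q,.028),onz(c,q,.028).mean(0))
```

```text
orange [317.9653 211.0209] 806 [[ 0.4227 -0.329   0.054 ]]
orange [309.5323 288.5926] 2291 [[ 0.4724 -0.3346  0.054 ]]
dock near corners [[ 0.313  -0.3548  0.01  ]
 [ 0.3209 -0.2786  0.01  ]]
rear top,front top [[ 0.3218 -0.3153  0.05  ]
 [ 0.5024 -0.3346  0.05  ]]
cheek outer near tops [[ 0.4447 -0.3756  0.022 ]
 [ 0.4551 -0.2921  0.022 ]
 [ 0.5099 -0.2954  0.022 ]
 [ 0.5003 -0.3822  0.022 ]]
w10 [341.1515 333.4013]
w5 [118.9904 210.3311]
label w5 [[ 0.5764 -0.2542  0.028 ]
 [ 0.5915 -0.1767  0.028 ]
 [ 0.6999 -0.1998  0.028 ]
 [ 0.691  -0.2819  0.028 ]] [ 0.6397 -0.2282  0.028 ]
w10 [[ 0.5689 -0.2634  0.028 ]
 [ 0.5929 -0.1848  0.028 ]
 [ 0.6987 -0.2039  0.028 ]
 [ 0.6871 -0.2871  0.028 ]] [ 0.6369 -0.2348  0.028 ]
```

```bash
cat >> h.py <<'E'
def label(c,g=(.638,-.231,.028),r=45):
    u,v=proj(c,g)[0].round().astype(int);im=c['img'].astype(int)
    m=((im[...,0]>=im[...,2]-2)&(im[...,0]>120)&(abs(im[...,0]-im[...,1])<30)).astype(np.uint8)
    k=np.zeros_like(m);k[max(0,v-r):v+r,max(0,u-r):u+r]=1;m=cv2.morphologyEx(m*k,cv2.MORPH_CLOSE,np.ones((9,9)));m=cv2.morphologyEx(m,cv2.MORPH_OPEN,np.ones((5,5)))
    n,l,st,ce=cv2.connectedComponentsWithStats(m)
    if n<2: return None
    i=1+np.argmax(st[1:,4]);q=np.argwhere(l==i)[:,::-1].astype(np.float32)
    W=onz(c,q,g[2])[:,:2].astype(np.float32)*1000; rr=cv2.minAreaRect(W); return np.array(rr[0])/1000,rr[1],rr[2],W.mean(0)/1000
E
python3 - <<'E'
from h import *
for k,r in(('w10',70),('w5',70),('s9',28),('c9',32),('side0',28),('scene0',32),('w1',90)): print(k,label(load(k),r=r))
full([.4145,-.326,.1],np.pi-.107);full([.4145,-.326,.027],np.pi-.107)
E
```

```text
w10 (array([ 0.64186279, -0.23528256]), (79.990234375, 109.65715789794922), 77.44577026367188, array([ 0.6376929 , -0.23564447], dtype=float32))
w5 (array([ 0.64153418, -0.23522028]), (79.8121109008789, 109.91175842285156), 77.57698822021484, array([ 0.63870263, -0.23437046], dtype=float32))
s9 (array([ 0.64301221, -0.23257953]), (79.36824798583984, 107.2493896484375), 77.84154510498047, array([ 0.6433588, -0.2316371], dtype=float32))
c9 (array([ 0.64207214, -0.23707114]), (79.47994995117188, 109.14745330810547), 77.58325958251953, array([ 0.6432172 , -0.23773608], dtype=float32))
side0 (array([ 0.62661377, -0.27273975]), (79.08427429199219, 108.11381530761719), 76.8494873046875, array([ 0.62636703, -0.27223974], dtype=float32))
scene0 (array([ 0.62519403, -0.27743286]), (78.98247528076172, 109.42784881591797), 77.97174072265625, array([ 0.62618095, -0.27777755], dtype=float32))
w1 (array([ 0.62405096, -0.27755563]), (84.13994598388672, 110.46382141113281), 77.74971008300781, array([ 0.62118125, -0.26746324], dtype=float32))
clk 32.32 at [ 0.4585 -0.2723  0.2135] w 0.0852 TURN [ 0.0003 -0.0006  0.0249] rows 1.3 then SHIFT [ 0.1266 -0.1936  0.3783] | shift-first [ 0.154  -0.1723  0.3784] rows 3.2
clk 32.32 at [ 0.4585 -0.2723  0.2135] w 0.0852 TURN [ 0.0003 -0.0006  0.0249] rows 1.3 then SHIFT [ 0.1266 -0.1936  0.6216] | shift-first [ 0.1531 -0.1728  0.6218] rows 4.8
```

```bash
python3 -m inch '[[[0.0001,-0.0003,0.0125],[0,0,0],-1],[[0.0001,-0.0003,0.0125],[0,0,0],-1],[[0,0,0],[0.0633,-0.0968,0.05],-1],[[0,0,0],[0.0633,-0.0968,0.05],-1],[[0,0,0],[0,0,0.13],-1],[[0,0,0],[0,0,0.13],-1],[[0,0,0],[0,0,0.12],-1],[[0,0,0],[0,0,0.08],-1],[[0,0,0],[0,0,0.04],-1],[[0,0,0],[0,0,0],-1]]'
python3 -c "
from h import *
full([.4145,-.326,.027],np.pi-.107)"
```

```text
clock: 33.15
eef_pos: [0.4136, -0.32, 0.0312]
tool_rot: [0.05, 0.999, 0.003, -0.002]
ft_force: [-0.4, 1.1, -0.1]
grip_width: 0.0852
grasp_force: 0.0
clk 33.15 at [ 0.4136 -0.32    0.0312] w 0.0852 TURN [ 0.0008 -0.0008  0.001 ] rows 0.1 then SHIFT [-0.005  -0.0196  0.0141] | shift-first [-0.0049 -0.0197  0.0139] rows 0.2
```

Correct, close, lift.

```bash
python3 -m inch '[[[0.0008,-0.0008,0.001],[-0.005,-0.019,0.013],-1],[[0,0,0],[0,0,0],-0.5],[[0,0,0],[0,0,0],0],[[0,0,0],[0,0,0],0.6],[[0,0,0],[0,0,0],1],[[0,0,0],[0,0,0],1],[[0,0,0],[0,0,0],1],[[0,0,0],[0,0,0],1]]'
python3 -c "
from h import *
full([.4145,-.326,.027],np.pi-.107)"
python3 -m inch '[[[0,0,0],[0,0,-0.04],1],[[0,0,0],[0,0,-0.08],1],[[0,0,0],[0,0,-0.08],1],[[0,0,0],[0,0,-0.08],1],[[0,0,0],[0,0,0],1],[[0,0,0],[0,0,0],1]]'
python3 - <<'E'
from h import *
s=cam('side');c=cam('scene');w=cam('wrist')
for n,i in(('s11',s),('c11',c),('w11',w)): saveload(i,n)
print(label(s,(.642,-.235,.028),28),label(c,(.642,-.235,.028),32))
full([.642-.139,-.235+.015,.099],np.pi-.107)
f=lambda i:cv2.resize(i,(400,300),interpolation=cv2.INTER_CUBIC)
im=np.vstack([np.hstack([f(s['img'][60:240,220:460]),f(c['img'][180:345,100:320])]),np.hstack([f(w['img']),f(w['img'])])])
cv2.imwrite('pics/m11.png',im[:,:,::-1])
E
```

```text
clock: 33.82
eef_pos: [0.4188, -0.3304, 0.0335]
tool_rot: [0.054, 0.999, -0.004, 0.005]
ft_force: [-0.1, 0.6, 5.5]
grip_width: 0.031
grasp_force: 61.7
clk 33.82 at [ 0.4188 -0.3304  0.0335] w 0.0310 TURN [-0.0011  0.0018 -0.0002] rows 0.1 then SHIFT [0.0159 0.013  0.0216] | shift-first [0.0162 0.0131 0.0214] rows 0.2
clock: 34.32
eef_pos: [0.418, -0.3299, 0.1172]
tool_rot: [0.054, 0.999, -0.004, 0.006]
ft_force: [-1.3, 0.1, -2.4]
grip_width: 0.0307
grasp_force: 60.9
(array([ 0.64301221, -0.23257953]), (79.36824798583984, 107.2493896484375), 77.84154510498047, array([ 0.6433588, -0.2316371], dtype=float32)) (array([ 0.64207214, -0.23707114]), (79.47994995117188, 109.14745330810547), 77.58325958251953, array([ 0.6432172 , -0.23773608], dtype=float32))
clk 34.47 at [ 0.4161 -0.3284  0.1144] w 0.0307 TURN [-0.0007  0.001  -0.0003] rows 0.1 then SHIFT [-0.2494  0.3901  0.0515] | shift-first [-0.2485  0.3907  0.0514] rows 3.4
```

View pics/m11.png

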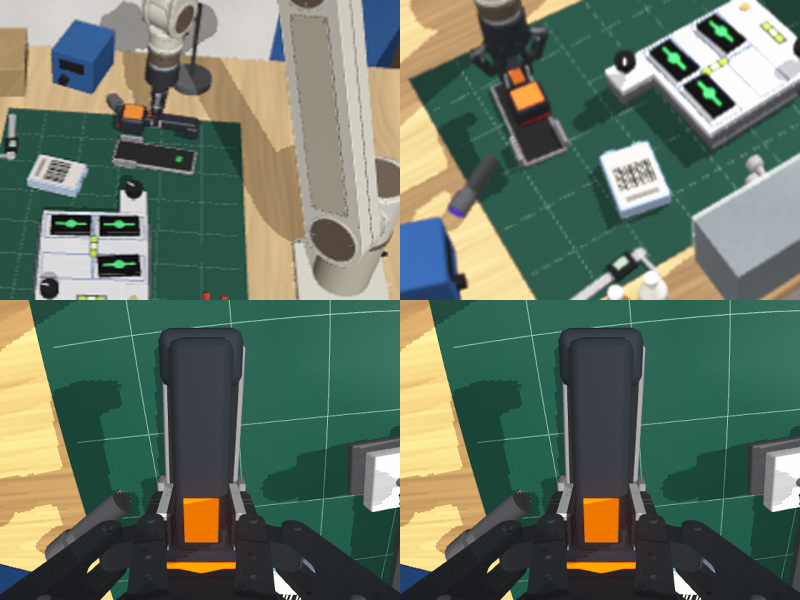

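The scanner is held straight in the fingers: its axis is at column about 200 of 400, butt at (201,335). The dock is empty and the label has not moved. Checking the scanner's fore-aft offset in hand, then moving to scan.

Run:
```python
from h import *
c=load('w11');o=telemetry.get_obs();y=np.pi-.107-0
for px,z in(((281,39),.131),((281,46),.131),((279,308),.135),((279,277),.135),((279,341),.135)):
    P=onz(c,[px],z)[0]-o['eef_pos'];print(px,'fwd %.4f lat %.4f'%(P@[.9943,-.1068,0],P@[.1068,.9943,0]))
full([.5078,-.2205,.1065],np.pi-.107)
```

```text
(281, 39) fwd -0.0982 lat -0.0011
(281, 46) fwd -0.0960 lat -0.0011
(279, 308) fwd 0.0034 lat -0.0022
(279, 277) fwd -0.0111 lat -0.0021
(279, 341) fwd 0.0201 lat -0.0023
clk 34.47 at [ 0.4161 -0.3284  0.1144] w 0.0307 TURN [-0.0007  0.001  -0.0003] rows 0.1 then SHIFT [-0.2655  0.3901  0.0265] | shift-first [-0.2647  0.3906  0.0265] rows 3.4
```

```bash
python3 -m inch '[[[-0.0007,0.001,-0.0003],[0,0,0],1],[[0,0,0],[-0.044,0.065,0.0044],1],[[0,0,0],[-0.044,0.065,0.0044],1],[[0,0,0],[-0.044,0.065,0.0044],1],[[0,0,0],[-0.044,0.065,0.0044],1],[[0,0,0],[-0.044,0.065,0.0044],1],[[0,0,0],[-0.044,0.065,0.0044],1],[[0,0,0],[0,0,0],1],[[0,0,0],[0,0,0],1],[[0,0,0],[0,0,0],1]]'
python3 - <<'E'
from h import *
s=cam('side');c=cam('scene');w=cam('wrist')
for n,i in(('s12',s),('c12',c),('w12',w)): saveload(i,n)
print(label(c,(.642,-.235,.028),32))
full([.5078,-.2205,.1065],np.pi-.107)
f=lambda i,w,h:cv2.resize(i,(w,h),interpolation=cv2.INTER_CUBIC)
im=np.hstack([f(s['img'][110:200,220:340],400,300),f(c['img'][210:315,150:290],400,300)])
cv2.imwrite('pics/m12.png',im[:,:,::-1])
E
```

```text
clock: 35.3
eef_pos: [0.5077, -0.2212, 0.1073]
tool_rot: [0.053, 0.999, -0.001, 0.0]
ft_force: [-0.0, 0.1, -1.3]
grip_width: 0.0307
grasp_force: 60.8
(array([ 0.64180524, -0.23719276]), (79.54496765136719, 109.41980743408203), 77.83158874511719, array([ 0.6431469 , -0.23770583], dtype=float32))
clk 35.45 at [ 0.5077 -0.222   0.108 ] w 0.0307 TURN [-0.0002  0.0003 -0.0002] rows 0.0 then SHIFT [0.0003 0.0051 0.0049] | shift-first [0.0003 0.0051 0.0049] rows 0.1
```

View pics/m12.png

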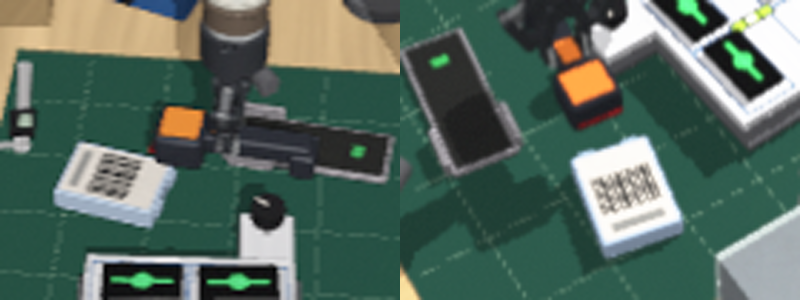

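```bash
python3 -m inch '[[[0,0,0],[0,0.003,0],1],[[0,0,0],[0,0,0],1],[[0,0,0],[0,0,0],1],[[0,0,0],[0,0,0],1],[[0,0,0],[0,0,0],1],[[0,0,0],[0,0,0],1],[[0,0,0],[0,0,0],1],[[0,0,0],[0,0,0],1],[[0,0,0],[0,0,0],1],[[0,0,0],[0,0,0],1]]'
python3 -m inch '[[[0,0,0],[0,0,0],1],[[0,0,0],[0,0,0],1],[[0,0,0],[0,0,0],1],[[0,0,0],[0,0,0],1],[[0,0,0],[0,0,0],1],[[0,0,0],[0,0,0],1],[[0,0,0],[0,0,0],1],[[0,0,0],[0,0,0],1],[[0,0,0],[0,0,0],1],[[0,0,0],[0,0,0],1]]'
python3 - <<'E'
from h import *
np.set_printoptions(precision=4,suppress=True)
w=cam('wrist');saveload(w,'w13')
s=load('s12');c=load('c12')
# orange head patch cross-check of scanner pose in hand
def org(c,g,r):
    h=cv2.cvtColor(c['img'],cv2.COLOR_RGB2HSV);m=((h[...,0]>8)&(h[...,0]<20)&(h[...,1]>150)&(h[...,2]>120)).astype(np.uint8)
    u,v=proj(c,g)[0].astype(int);k=np.zeros_like(m);k[v-r:v+r,u-r:u+r]=1
    n,l,st,ce=cv2.connectedComponentsWithStats(m*k);i=1+np.argmax(st[1:,4]);return ce[i]
P=[.5077+.0535*.994,-.222-.0535*.107,.128]
a,b=org(s,P,16),org(c,P,16)
print('head patch expected',P,'seen',tri([s,c],[a,b]))
print('dock free? before-head-patch in dock by same cams:',tri([load('s9'),load('c9')],[org(load('s9'),[.4724,-.3346,.054],16),org(load('c9'),[.4724,-.3346,.054],16)]))
full([.4190,-.3302,.1150],np.pi-.107)
E
```

```text
clock: 36.28
eef_pos: [0.5086, -0.2204, 0.1083]
tool_rot: [0.053, 0.999, -0.001, 0.001]
ft_force: [-0.7, -0.3, -2.0]
grip_width: 0.0306
grasp_force: 60.8
clock: 37.12
eef_pos: [0.5086, -0.2204, 0.1083]
tool_rot: [0.053, 0.999, -0.001, 0.001]
ft_force: [0.2, -0.2, -1.8]
grip_width: 0.0309
grasp_force: 60.8
head patch expected [0.560879, -0.2277245, 0.128] seen (array([ 0.563 , -0.2293,  0.1249]), np.float64(0.002378671467776648))
dock free? before-head-patch in dock by same cams: (array([ 0.4381, -0.3359,  0.0294]), np.float64(0.015564173885153581))
clk 37.17 at [ 0.5086 -0.2205  0.1084] w 0.0306 TURN [-0.0003  0.0005  0.0001] rows 0.0 then SHIFT [ 0.2579 -0.3956 -0.0222] | shift-first [ 0.258  -0.3955 -0.0223] rows 3.4
```

```bash
python3 -m inch '[[[-0.0003,0.0005,0],[0,0,-0.01],1],[[0,0,0],[0.0423,-0.0645,-0.003],1],[[0,0,0],[0.0423,-0.0645,-0.003],1],[[0,0,0],[0.0423,-0.0645,-0.003],1],[[0,0,0],[0.0423,-0.0645,-0.003],1],[[0,0,0],[0.0423,-0.0645,0],1],[[0,0,0],[0.0423,-0.0645,0],1],[[0,0,0],[0,0,0],1],[[0,0,0],[0,0,0],1]]'
python3 - <<'E'
from h import *
full([.420,-.3275,.0345],np.pi-.105)
c=cam('wrist');saveload(c,'w14');o=telemetry.get_obs()
for px in((281,39),(281,46)):
    P=onz(c,[px],.131+o['eef_pos'][2]-.1144)[0];print(P)
E
```

```text
clock: 37.92
eef_pos: [0.4199, -0.3287, 0.1152]
tool_rot: [0.055, 0.999, 0.0, 0.0]
ft_force: [0.7, 0.2, -1.3]
grip_width: 0.0307
grasp_force: 60.8
clk 37.92 at [ 0.4199 -0.3287  0.1152] w 0.0307 TURN [ 0.0001  0.     -0.0007] rows 0.0 then SHIFT [2.00e-04 4.10e-03 2.69e-01] | shift-first [0.0003 0.004  0.269 ] rows 1.9
[ 0.32193058 -0.31912093  0.13176445]
[ 0.32413774 -0.31936659  0.13176445]
```

```bash
python3 -m inch '[[[0,0,0],[0,0.004,0.07],1],[[0,0,0],[0,0,0.07],1],[[0,0,0],[0,0,0.05],1],[[0,0,0],[0,0,0.03],1],[[0,0,0],[0,0,0.02],1],[[0,0,0],[0,0,0.012],1],[[0,0,0],[0,0,0],1],[[0,0,0],[0,0,0],1]]'
python3 -c "
from h import *
full([.420,-.3275,.0345],np.pi-.105)"
```

```text
clock: 38.63
eef_pos: [0.4213, -0.3268, 0.0399]
tool_rot: [0.053, 0.999, -0.0, 0.0]
ft_force: [-0.7, 0.2, -1.0]
grip_width: 0.0309
grasp_force: 60.8
clk 38.63 at [ 0.4213 -0.3268  0.0399] w 0.0309 TURN [-0.      0.0001 -0.0002] rows 0.0 then SHIFT [ 0.0039 -0.0029  0.0181] | shift-first [ 0.0039 -0.0029  0.0181] rows 0.1
```

```bash
python3 -m inch '[[[0,0,0],[0.002,0,0.008],1],[[0,0,0],[0,0,0.006],1],[[0,0,0],[0,0,0],1],[[0,0,0],[0,0,0],1]]'
python3 -c "
from h import *
full([.420,-.3275,.0345],np.pi-.105)"
```

```text
clock: 38.97
eef_pos: [0.4201, -0.3266, 0.0353]
tool_rot: [0.053, 0.999, 0.0, -0.0]
ft_force: [0.6, -0.3, -1.6]
grip_width: 0.0307
grasp_force: 60.8
clk 38.97 at [ 0.4201 -0.3266  0.0353] w 0.0307 TURN [ 0.     -0.     -0.0003] rows 0.0 then SHIFT [-0.0001 -0.003   0.0028] | shift-first [-0.0001 -0.003   0.0028] rows 0.0
```

```bash
python3 -m inch '[[[0,0,0],[0,0,0.006],1],[[0,0,0],[0,0,0.003],1],[[0,0,0],[0,0,0],1]]'
python3 -m inch '[[[0,0,0],[0,0,0],0.5],[[0,0,0],[0,0,0],0.1],[[0,0,0],[0,0,0],-0.4],[[0,0,0],[0,0,0],-1],[[0,0,0],[0,0,0],-1],[[0,0,0],[0,0,-0.06],-1],[[0,0,0],[0,0,-0.12],-1],[[0,0,0],[0,0,-0.13],-1],[[0,0,0],[0,0,-0.13],-1],[[0,0,0],[0,0,-0.13],-1]]'
python3 -m inch '[[[0,0,0],[0,0.1,0],-1],[[0,0,0],[0,0.1,0],-1],[[0,0,0],[0,0.1,0],-1],[[0,0,0],[0,0,0],-1],[[0,0,0],[0,0,0],-1]]'
python3 - <<'E'
from h import *
np.set_printoptions(precision=4,suppress=True)
c=cam('wrist');saveload(c,'w15');o=telemetry.get_obs();print(o['eef_pos'])
h=cv2.cvtColor(c['img'],cv2.COLOR_RGB2HSV)
m=((h[...,0]>8)&(h[...,0]<20)&(h[...,1]>180)&(h[...,2]>120)).astype(np.uint8)
n,l,st,ce=cv2.connectedComponentsWithStats(m)
for i in range(1,n):
    if st[i,4]>150: print('orange',ce[i],st[i,4],onz(c,[ce[i]],.054))
bubbles(c);p=np.load('places.npy')
a=cam('side');b=cam('scene')
for q in(p[1],p[2],p[3]): print(q,inlay(a,*proj(a,[*q,.062])[0],.062,13)[:2],inlay(b,*proj(b,[*q,.062])[0],.062,12)[:2])
f=lambda i,w,h:cv2.resize(i,(w,h),interpolation=cv2.INTER_CUBIC)
im=np.vstack([np.hstack([f(a['img'],400,300),f(b['img'],400,300)]),np.hstack([f(c['img'],400,300),f(a['img'][120:262,220:400],400,300)])])
cv2.imwrite('pics/m15.png',im[:,:,::-1])
E
```

```text
clock: 39.22
eef_pos: [0.4202, -0.3268, 0.0336]
tool_rot: [0.053, 0.999, -0.0, 0.0]
ft_force: [-3.5, 1.0, 5.4]
grip_width: 0.0304
grasp_force: 61.7
clock: 40.05
eef_pos: [0.4197, -0.3263, 0.2049]
tool_rot: [0.053, 0.999, 0.0, -0.0]
ft_force: [0.5, -1.1, 0.2]
grip_width: 0.0858
grasp_force: 0.0
clock: 40.47
eef_pos: [0.4298, -0.236, 0.2036]
tool_rot: [0.052, 0.999, -0.0, -0.0]
ft_force: [-0.3, -0.7, -0.0]
grip_width: 0.0852
grasp_force: 0.0
[ 0.4299 -0.2369  0.2035]
orange [178.3659 196.479 ] 787 [[ 0.4239 -0.3278  0.054 ]]
orange [182.9148 248.5088] 2101 [[ 0.4737 -0.3334  0.054 ]]
tube [533.5 268.7] len mm 56.4 bubble dxy mm [ 0. -1.] tube xy [0.5352 0.0051 0.05  ]
  lum 
[ 0.5922 -0.0482] (array([ 0.5935, -0.0422]), np.float64(0.05838449724463351)) (array([ 0.5876, -0.047 ]), np.float64(0.02787684975369084))
[0.4763 0.0555] (array([0.4791, 0.0597]), np.float64(0.1817364370255153)) (array([0.4772, 0.0557]), np.float64(0.11441169686254168))
[ 0.4824 -0.0543] (array([ 0.4868, -0.0507]), np.float64(0.08901671570641681)) (array([ 0.4856, -0.0549]), np.float64(0.08952548428239078))
```

View pics/m15.png

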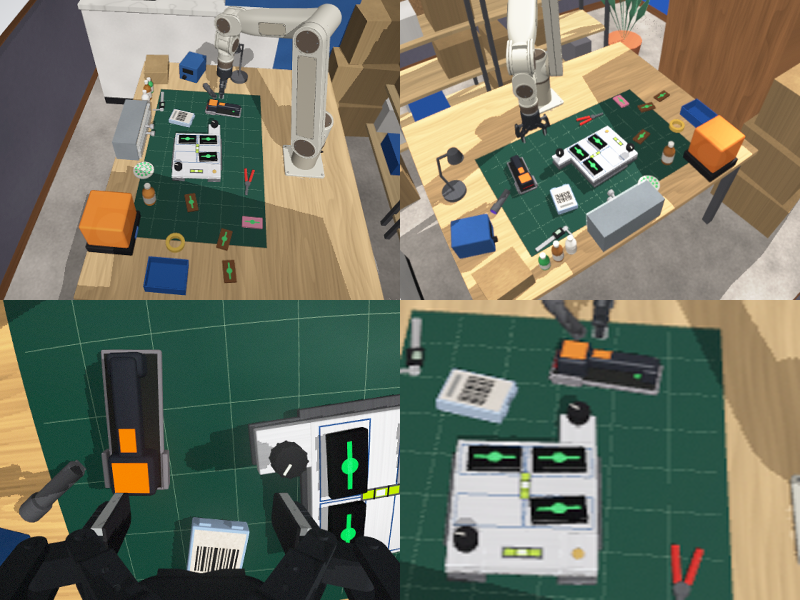

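The scanner is back within 2 mm of its original spot, the blanks are in place and the levels are centred. Handing in.

```bash
python3 -c "
from workcell import workorder
print(workorder.job_done())"
```

```text
the job is handed in; nothing more can be done
None
```

The job is handed in, with no verdict shown: by my camera checks the board is level, the three black blanks I found lie in outlines 2, 3 and 4, and the scanner is back in its dock; the scanner was held on the label for over a second, though only its computed pose confirms the beam was on it.

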